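Load a piezo sample carrier under the spring contact clip

ROBOT

A 6-joint arm with a two-finger parallel gripper is mounted at the origin on the work surface. World frame = base frame: x ahead of the robot, y to its left, z up, the work surface at z = 0. Lengths are in mm, angles in degrees, forces in N, time in s.
With the tool pointing down it reaches from about 275 to 875 mm from the base axis. Payload 12.5 kg.
Tool frame: the origin (TCP) lies between the finger pads; the fingertips stand 8 mm ahead of it and the grasp point (between the pads) lies 11 mm behind it; z points along the fingers, y is the direction in which the jaws open and shut (so a half turn about z gives the same grasp; the last joint's range is limited). The gripper opens to 85 mm and grips with 20 to 120 N. Pads are 22 mm wide; open, the fingers measure 114 mm over their backs; the gripper's body (76 mm by 85 mm) begins 54 mm behind the grasp point. The pads swing forward as they close: fully open they stand 13 mm farther back than shut.
Start: joints at [64.309, 20.094, 94.641, -0, 65.266, -4.847], TCP at [195.674, 514, 239.29] pointing down, gripper open.
Joint ranges: [-157.81, 157.81], [-45, 120.19], [0.68, 151.7], [-89.99, 269.99], [4.06, 180], [-164.3, 164.3]. Speed limits (degrees/s): [127.2, 127.2, 159.86, 180, 180, 180].

INTERFACE

Orientations are given as [roll, pitch, yaw] about the fixed x, y, z axes, in that order (R = Rz(yaw) Ry(pitch) Rx(roll)).
In Python, from bench import arm, get_image, calibration, job gives the robot as it stands. The module is installed in compiled form; this text tells all that it offers.
- The arm moves only by the tool arm_command, never from a script. Its argument "targets" is a list of rows, each a list of 3 entries, a list of its own where there are three numbers: the shift along the tool's x, y, z in cm, then the turn about the tool's z in degrees, then the closure, from 0 (fully open) to 1 (shut). A call has 1 to 8 rows; each row is the pose to reach, as a shift and turn from the pose commanded when the call began, along the tool's axes at that moment; what a row does not reach only later rows make up. A row lasts 1/10 s, in which the tool goes at most 50 mm and 8.59 degrees, less where a joint would pass 70% of its speed; a pose out of reach is approached as far as the arm can. A call with a gripper value outside its range is refused whole. The fingers move at their own pace and stop on an object; the grip force is fixed at half the most. Time passes only in rows, so rows that repeat a pose let the fingers close. It gives the time, the measured TCP pose, the force and the opening at its end, in the units of the state.
- arm.state(): the state, without advancing time (a new reading comes with each control period).
- get_image(name): name is "scene" or "top"; returns (picture, depth): 480x640x3 uint8, red, green, blue; 480x640 float32, mm along the optical axis (not along the pixel's ray), 0 where there is no reading.
- calibration(name): a dict with "fx", "fy", "cx", "cy" (pixels), "T" (4x4, takes a point from camera to world coordinates). Camera axes: x right, y down, z forward; pixel columns grow to the right and rows downward; lengths in mm; the calibration is good to about 2 mm. A picture is of the moment at which its call begins. calibration takes no time and is no camera call.
- job.finish_job(): hands the job in, once; it reports no verdict.
The state is a dict: "time": time; "joint_pos": joint angles; "joint_vel": joint speeds; "joint_torque": joint torques, N m; "eef_pos": TCP position; "tcp_rot": TCP orientation; "contact_force": force on the tool from outside, world axes, zero at the start; "wrist_torque": the same for the moment, N m; "width": finger opening in mm.
Only numpy, scipy, OpenCV 4.12 (cv2) and the standard library are available. Lean on these libraries where they do the work, as an engineer would, in place of code of your own. Each camera call takes 0.05 s, during which the arm holds its last target.

TASK

Load the piezo sample for a test: lift the test fixture's spring clip until it stays up by itself, slide the green sample carrier, disc end first, along the bed under the rail lips and press it fully home against the brass bar of the back stop with a light but definite push. Then lower the clip by hand so that its contact rests on the disc, and let go of everything; the ceramic is brittle, so neither let the clip snap down nor push or press hard, and leave the other things on the bench alone.

Things in the scene. Friction and masses are not known exactly. Their poses are not given: they have to be found in the camera images.
- fixture: sample test fixture fixed to the bench: aluminium base 215 (x) x 90 x 14 mm with a white bed plate. Origin under the base's centre on the bench; x along the bed from its open mouth to the hinge end, z up. The bed's top is 20 mm above the bench, flat from x = -107 to +63 mm. Two grey side rails 43 mm apart, 9 mm high, from x = -27 mm to the stop, carry lips (see bed_mouth)
- bed_mouth (a point): on the bed's top, mid-width, where the parallel rails begin (fixture x = -27.5 mm); fixture's axes. Before it, lipless splayed cheeks widen to about 60 mm over 27 mm. From 8 mm inward of it to the stop, each rail has a lip 3 mm thick: underside 9 mm, top 12 mm above the bed, 34 mm open between the lips
- stop: steel bracket of the adjustable back stop, fixed on the bed under the hinge; a brass bar 38 mm wide, 4 mm thick, 12 mm high stands on two rods before it, clamped rigid. The origin, on the bed mid-width (fixture x = +63.5 mm), is the bar face's middle setting: today the bar's face lies anywhere from 5 mm before to 5 mm beyond it, along x, and is not measured. Fixture's axes
- clip_hinge (a point): middle of the clip's hinge axis, which is the fixture's y axis direction, 22 mm above the bed (fixture x = +77.5 mm, 42 mm above the bench)
- clip (a joint): angle of the spring clip, rad: 0 = shut on the empty bed, grows to 1.25 as its free end swings up and back over the hinge. The spring works over-centre: below 0.6 it pulls shut (4 N at the knob when shut, nothing at 0.6), above 0.6 it swings the clip on to 1.25, where it stays. On a loaded carrier it reads about 0.1. Let go on the way down, it slams
- clip_knob (a point): centre of the clip's yellow cross knob, a cylinder 16 mm across and 20 mm long along the fixture's y, pinched by its two flat ends from above. When shut it is 72 mm from the hinge towards the mouth and 20 mm above the hinge (42 mm above the bed); it circles the hinge at a radius of 75 mm. The arm below it is 13 mm wide
- clip_tip (a point): lowest point of the clip's round brass contact, 48 mm from the hinge, under the arm; when shut on the empty bed it stands about 0.5 mm above it; axes turn with the clip
- carrier_grip (a point): grip point in the red upright pull at the tail of the loose carrier, 28 mm above its underside, 22 mm above the board, 103 mm behind the nose; the pull is 22 (x) x 14 (y) mm and 34 mm high above the board, pinched across the 14 mm. x to the nose, z up. The carrier is a green board 115 (x) x 40 x 6 mm, about 110 g, lying flat on the bench
- carrier_nose (a point): middle of the carrier's front (nose) edge, 3 mm above its underside; same axes as the carrier
- carrier_disc (a point): centre of the piezo disc (35 mm brass with a white 25 mm ceramic face) on the board's top, 34 mm behind the nose; same axes as the carrier
- parts_tray: loose blue compartment tray 110 x 75 x 28 mm, a bystander; origin under its centre
- oil_bottle: loose amber bottle, 48 mm diameter, 95 mm high, a bystander; origin under its centre
- screwdriver: loose screwdriver 170 mm long, lying on the bench, a bystander; origin under its middle

How it is judged:
By the outcome, as a careful person would: the job done as asked, in the order asked, and still so for the second after the job is handed in, with the robot touching nothing.
It also fails if it takes over 72 s, if anything falls off the work surface, if the arm or the gripper's body presses on something with over 40 N, if the wrist force passes 120 N, or if a joint passes its speed limit or range.

## Working session

There is one attempt and no reset: what is moved stays moved. The work goes in short steps, Python scripts to look and compute and a tool call to move; the robot and the scene stay as the last step left them, time stands still between calls to the robot, and variables do not carry over. Pictures are saved under pics/ and viewed, and the job is handed in when it is done.

Besides the shell and the picture viewer there is one more tool, called after "Request:" as name([rows], argument=value, ...), one row to a line, values as JSON. arm_command: Moves the arm, as the interface text tells. Its arguments: {"type":"object","properties":{"targets":{"type":"array"}},"required":["targets"]}

```bash
mkdir -p pics; python3 - <<'E'
from bench import arm,get_image,calibration,job
import cv2,numpy as np
for n in("scene","top"):
    p,d=get_image(n); cv2.imwrite(f"pics/{n}0.png",p[:,:,::-1]); np.savez(f"{n}0.npz",p=p,d=d)
    c=calibration(n); print(n,c["fx"],c["fy"],c["cx"],c["cy"]);print(np.round(c["T"],3).tolist())
print(arm.state())
E
```

```text
scene 532.2789896780773 532.2789896780773 314.0448022050285 239.53205547030072
[[0.588, 0.678, -0.44, 975.083], [0.808, -0.5, 0.31, -273.511], [-0.009, -0.538, -0.843, 827.581], [0.0, 0.0, 0.0, 1.0]]
top 622.0559088720579 622.0559088720579 318.2714579469541 234.9619210789342
[[0.003, -0.989, 0.15, 415.116], [-1.0, -0.001, 0.015, -2.921], [-0.015, -0.15, -0.989, 1217.121], [0.0, 0.0, 0.0, 1.0]]
{'time': 0.1, 'joint_pos': array([ 6.43094140e+01,  2.01219694e+01,  9.46747486e+01,  7.88088710e-04,
        6.52649703e+01, -4.84743889e+00]), 'joint_vel': array([-0.0330238 , -0.06804862, -0.1718491 ,  0.02560495,  0.00513932,
       -0.0263429 ]), 'joint_torque': array([ 1.48393915e-04, -5.06832504e+01, -2.91876018e+01, -1.10396650e-04,
        2.56141924e-03, -2.61006807e-05]), 'eef_pos': array([195.54077174, 513.74572307, 238.7956546 ]), 'tcp_rot': array([-1.79938593e+02, -5.92570759e-03,  1.59156520e+02]), 'contact_force': array([0.45294578, 0.04170704, 0.54442823]), 'wrist_torque': array([0.02398407, 0.04461215, 0.03111131]), 'width': 85.8332798770408}
```

View pics/scene0.png

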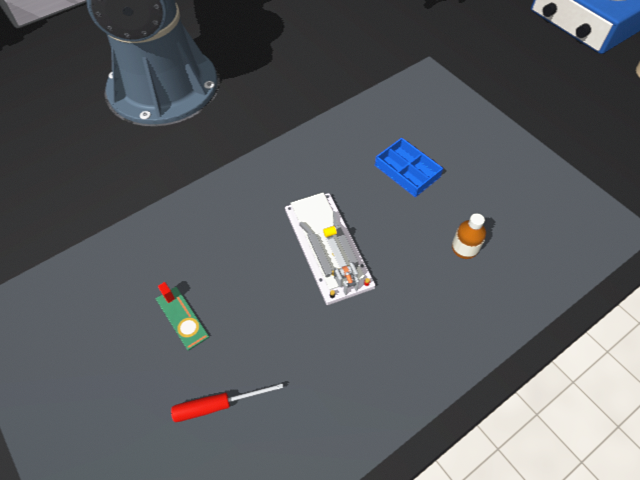

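View pics/top0.png

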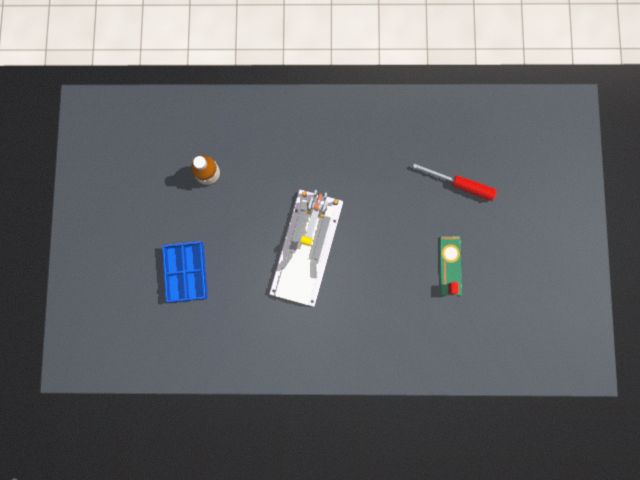

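The scene view shows the fixture near (330,248) with the yellow knob at (330,231), and the carrier at (183,318). In the top view the fixture is at (307,248), hinge end up, and the carrier is at (451,265) with its red pull at (454,288). I'll enlarge these areas next.

```bash
python3 - <<'E'
import cv2,numpy as np
t=cv2.imread("pics/top0.png");s=cv2.imread("pics/scene0.png")
a=cv2.resize(t[180:315,255:355],None,fx=4.2,fy=4.2,interpolation=cv2.INTER_CUBIC)
b=cv2.resize(t[225:305,425:480],None,fx=5,fy=5,interpolation=cv2.INTER_CUBIC)
im=np.zeros((600,800,3),np.uint8);im[:a.shape[0],:a.shape[1]]=a;im[:b.shape[0],430:430+b.shape[1]]=b;cv2.imwrite("pics/z1.png",im)
a=cv2.resize(s[185:310,275:385],None,fx=4.5,fy=4.5,interpolation=cv2.INTER_CUBIC)
b=cv2.resize(s[275:355,145:215],None,fx=4,fy=4,interpolation=cv2.INTER_CUBIC)
im=np.zeros((600,800,3),np.uint8);im[:a.shape[0],:a.shape[1]]=a;im[:b.shape[0],510:510+b.shape[1]]=b;cv2.imwrite("pics/z2.png",im)
E
```

```text
(no output)
```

View pics/z1.png

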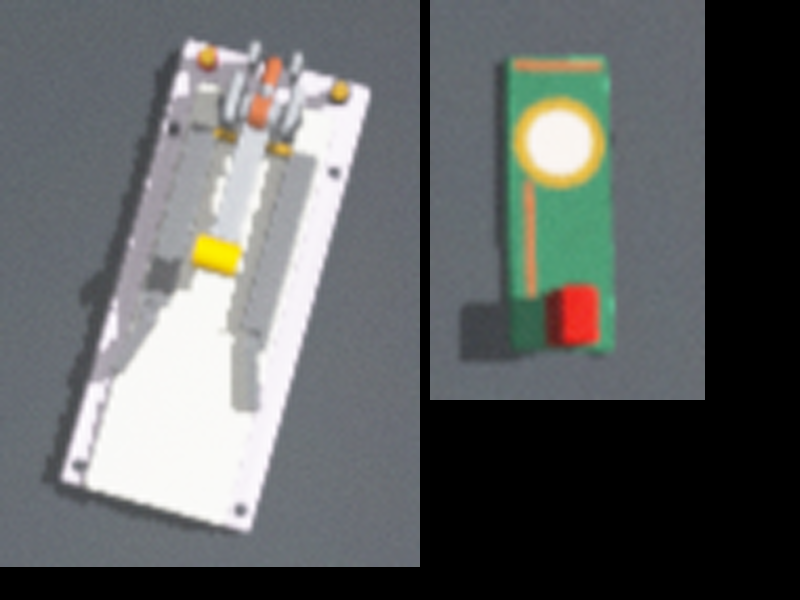

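View pics/z2.png

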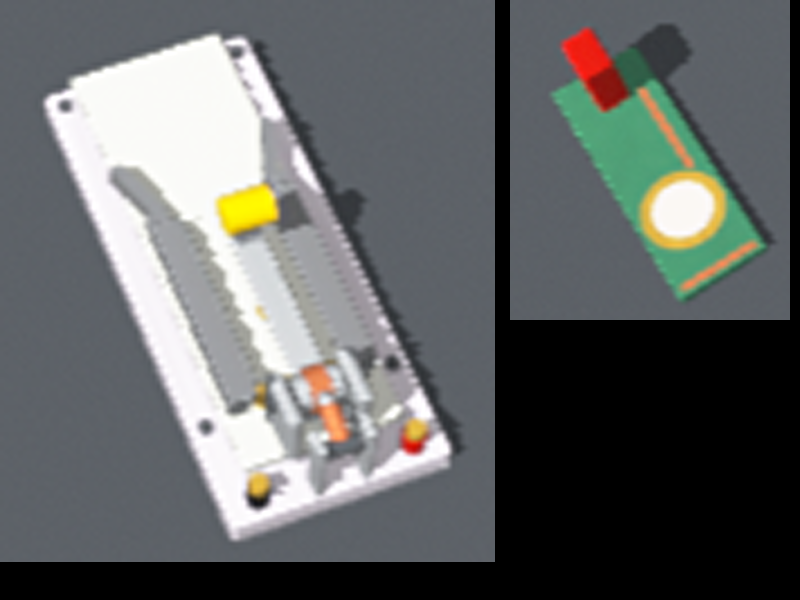

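Both crops are clear. In the top crop the fixture's corners are visible, the carrier's nose is up and its tail, with the red pull, points to the robot. Next I'll measure from colour and depth.

```bash
cat > h.py <<'E'
import cv2,numpy as np
from bench import calibration
def cloud(n,d):
    c=calibration(n);v,u=np.mgrid[0:480,0:640]
    X=np.stack([(u-c["cx"])/c["fx"]*d,(v-c["cy"])/c["fy"]*d,d],-1)
    return X@c["T"][:3,:3].T+c["T"][:3,3]
def ray(n,u,v,z):
    c=calibration(n);T=c["T"];r=T[:3,:3]@np.array([(u-c["cx"])/c["fx"],(v-c["cy"])/c["fy"],1.]);o=T[:3,3]
    return o+r*(z-o[2])/r[2]
def rays(n,uv,z): return np.array([ray(n,u,v,z) for u,v in uv])
def tri(uv1,uv2,n1="top",n2="scene"):
    P=[];
    A=np.zeros((3,3));b=np.zeros(3);rs=[]
    for n,(u,v) in((n1,uv1),(n2,uv2)):
        c=calibration(n);T=c["T"];r=T[:3,:3]@np.array([(u-c["cx"])/c["fx"],(v-c["cy"])/c["fy"],1.]);r/=np.linalg.norm(r)
        M=np.eye(3)-np.outer(r,r);A+=M;b+=M@T[:3,3];rs.append((r,T[:3,3]))
    p=np.linalg.solve(A,b);e=[np.linalg.norm(np.cross(p-o,r)) for r,o in rs]
    return p,sum(e)
def hsv(p): return cv2.cvtColor(p,cv2.COLOR_RGB2HSV)
def largest(m,box=None):
    if box: k=np.zeros_like(m);k[box[1]:box[3],box[0]:box[2]]=1;m=m&(k>0)
    m=m.astype(np.uint8);n,l,s,c=cv2.connectedComponentsWithStats(m)
    i=1+np.argmax(s[1:,4]);return (l==i).astype(np.uint8),c[i],s[i]
E
python3 - <<'E'
from h import *
for n,bf,bc in(("top",(260,180,350,312),(430,230,475,302)),("scene",(275,185,385,310),(145,275,215,355))):
    z=np.load(n+"0.npz");p,d=z["p"],z["d"];W=cloud(n,d);H=hsv(p)
    # bench height & carrier
    print(n,"bench z",np.median(W[bc[1]-10:bc[1],bc[0]:bc[2],2]))
    g=(H[...,0]>60)&(H[...,0]<95)&(H[...,1]>80)
    y=(H[...,0]>24)&(H[...,0]<33)&(H[...,1]>180)&(H[...,2]>150)
    r=((H[...,0]<6)|(H[...,0]>174))&(H[...,1]>180)
    for nm,m,b in(("green",g,bc),("red",r,bc),("knob",y,(295,222,345,250))):
        k,c,s=largest(m,b);pts=W[k>0];print(nm,c,s,"3d mean",pts.mean(0).round(1),"z pct",np.percentile(pts[:,2],[2,50,98]).round(1))
        if nm=="green":
            k2=np.zeros_like(k);k2[bc[1]:bc[3],bc[0]:bc[2]]=1
            mm=(W[...,2]>3)&(W[...,2]<9)&(k2>0)
            cn=max(cv2.findContours((cv2.morphologyEx(k|mm.astype(np.uint8),cv2.MORPH_CLOSE,np.ones((3,3),np.uint8))),0,1)[0],key=cv2.contourArea)
            q=rays(n,cn[:,0,:],6)[:,:2].astype(np.float32);print(" rect@6",cv2.minAreaRect(q))
    k2=np.zeros((480,640),bool);k2[bf[1]:bf[3],bf[0]:bf[2]]=1
    m=(W[...,2]>9)&k2; k,c,s=largest(m)
    pts=W[(k>0)&(W[...,2]<17)];print("fixture base z",np.percentile(pts[:,2],[5,50,95]),cv2.minAreaRect(pts[:,:2].astype(np.float32)))
    allp=W[k>0];print(" all",cv2.minAreaRect(allp[:,:2].astype(np.float32)),np.histogram(allp[:,2],bins=range(8,80,4))[0])
    wh=(H[...,1]<12)&(H[...,2]>235)&k2;kk,c,s=largest(wh);print("white z",np.median(W[kk>0][:,2]))
E
```

```text
top bench z 0.09838217088793044
green [454.31304348 273.22898551] [446 256  16  40 345] 3d mean [ 523.  -248.7    8.9] z pct [ 0.2  5.5 10.2]
 rect@6 ((541.4014282226562, -246.27845764160156), (140.54672241210938, 71.37641906738281), 6.685903549194336)
red [453.83333333 287.71794872] [450 282   8  12  78] 3d mean [ 493.  -241.2   37.5] z pct [27.1 38.  42.3]
knob [306.06666667 239.96666667] [301 236  11   9  60] 3d mean [576.7  36.7  87.9] z pct [64.1 68.9 73.1]
fixture base z [10.19349354 13.90197411 16.71070721] ((574.9575805664062, 38.606632232666016), (90.18097686767578, 214.93182373046875), 74.74259948730469)
 all ((553.7830200195312, 40.99645233154297), (118.92979431152344, 265.49072265625), 83.44295501708984) [ 363 1029 1325  837  184  433  277   33  116  188   98   32    3    9
   35   42    4]
white z 18.213633010645253
scene bench z 1.6024630039419776
green [180.22820237 316.53498385] [156 287  53  63 929] 3d mean [ 538.2 -242.4    9.2] z pct [1.4 6.8 9.7]
 rect@6 ((529.848388671875, -239.49868774414062), (114.85277557373047, 148.08570861816406), 58.413612365722656)
red [165.84375 291.75   ] [158 282  16  21 160] 3d mean [ 497.3 -241.2   33.3] z pct [ 5.2 38.8 42.7]
knob [329.54022989 230.94252874] [324 226  12  10  87] 3d mean [580.6  37.6  68.7] z pct [62.8 69.3 72.4]
fixture base z [11.59286224 14.77993247 16.68887301] ((572.9734497070312, 40.88572692871094), (90.65464782714844, 217.30926513671875), 74.68219757080078)
 all ((742.243408203125, -56.948455810546875), (140.207275390625, 620.3189697265625), 59.81060028076172) [  95 1065  810 1474  158  316  527   29   85  285  197   59    3   16
   29   61    6]
white z 19.984335701500754
```

```bash
python3 - <<'E'
from h import *
for n,bc,kb in(("top",(430,230,475,302),(295,230,320,250)),("scene",(145,275,215,355),(315,220,345,242))):
    z=np.load(n+"0.npz");p=z["p"];H=hsv(p)
    sub=np.zeros((480,640),bool);sub[bc[1]:bc[3],bc[0]:bc[2]]=1
    g=sub&(H[...,1]>85)&(H[...,0]>40)&(H[...,0]<98)
    pts=np.argwhere(g)[:,::-1].astype(np.float32)
    k,c,s=largest(g)
    hull=cv2.convexHull(np.argwhere(k)[:,::-1].astype(np.float32))[:,0]
    q=rays(n,hull,6)[:,:2].astype(np.float32);print(n,"green rect@6",cv2.minAreaRect(q))
    # disc: white+gold
    b=sub&(H[...,2]>150)&(~g)&~(((H[...,0]<6)|(H[...,0]>174))&(H[...,1]>180))
    k,c,s=largest(b);cn=cv2.convexHull(np.argwhere(k)[:,::-1].astype(np.float32));e=cv2.fitEllipse(cn);print(" disc",c,s,ray(n,*c,6.8),e[0])
    w=sub&(H[...,2]>200)&(H[...,1]<40);k,c,s=largest(w);print(" ceramic",c,s,ray(n,*c,7))
    r=sub&((H[...,0]<6)|(H[...,0]>174))&(H[...,1]>180)
    # top face of red bright
    rb=r&(H[...,2]>215);k,c,s=largest(rb);print(" red top",c,s,ray(n,*c,40))
    print(" red V",np.percentile(H[...,2][r],[5,25,50,75,95]))
    y=(H[...,0]>22)&(H[...,0]<33)&(H[...,1]>170)&(H[...,2]>120)
    k,c,s=largest(y,kb);print(" knob",c,s,ray(n,*c,62),ray(n,*c,66),cv2.minAreaRect(rays(n,np.argwhere(k)[:,::-1],64)[:,:2].astype(np.float32)))
E
```

```text
top green rect@6 ((518.7760620117188, -247.72232055664062), (75.75602722167969, 29.171512603759766), 1.3832987546920776)
 disc [448.96121884 257.31301939] [441 244  19  40 361] [ 554.29399181 -239.66933596    6.8       ] (448.47796630859375, 262.28271484375)
 ceramic [450.43362832 253.04424779] [445 248  12  12 113] [ 562.66118352 -242.73395867    7.        ]
 red top [454.5 287.5] [452 283   6  10  60] [ 493.28553766 -241.96214134   40.        ]
 red V [151.1  225.25 236.   239.   242.  ]
 knob [306.01449275 240.34782609] [301 236  11   9  69] [579.59625457  37.63979683  62.        ] [579.02668418  37.49934145  66.        ] ((579.27685546875, 37.5245475769043), (18.537813186645508, 12.710068702697754), 73.97003173828125)
scene green rect@6 ((538.9747924804688, -241.13418579101562), (40.53954315185547, 116.78359985351562), 89.67676544189453)
 disc [187.18266979 323.39812646] [177 297  23  41 427] [ 555.35792572 -238.91886387    6.8       ] (183.70103454589844, 317.61895751953125)
 ceramic [187.7962963  326.88271605] [181 320  15  14 162] [ 561.57996306 -241.12724654    7.        ]
 red top [163.48101266 288.41772152] [159 283  11  12  79] [ 493.45616126 -241.76335239   40.        ]
 red V [131.9  139.   215.   238.   243.05]
 knob [329.58510638 231.23404255] [324 226  13  11  94] [577.69324941  40.08288732  62.        ] [579.76952602  38.44442804  66.        ] ((578.8455810546875, 39.307735443115234), (20.690298080444336, 15.88465690612793), 75.3971939086914)
```

```bash
cat >> h.py <<'E'
FO=np.array([574.,39.7]);FY=-15.3
def fx(x,y=0):
    a=np.radians(FY);return FO+np.array([x*np.cos(a)-y*np.sin(a),x*np.sin(a)+y*np.cos(a)])
def go(target,yaw,p=None,y0=None):
    from bench import arm
    s=arm.state();p=s["eef_pos"] if p is None else p;y0=s["tcp_rot"][2] if y0 is None else y0
    a=np.radians(y0);d=np.array(target)-p
    t=(y0-yaw+180)%360-180
    return np.round([(d[0]*np.cos(a)+d[1]*np.sin(a))/10,(d[0]*np.sin(a)-d[1]*np.cos(a))/10,-d[2]/10,t],2)
E
python3 - <<'E'
from h import *
print(go([*fx(5.5),150],164.7))
E
```

```text
[-52.78 -30.78   8.88  -5.54]
```

Request:
arm_command([
  [[-52.8,-30.8,0],-5.5,0.3],
  [[-52.8,-30.8,0],-5.5,0.3],
  [[-52.8,-30.8,0],-5.5,0.4],
  [[-52.8,-30.8,2],-5.5,0.4],
  [[-52.8,-30.8,4],-5.5,0.5],
  [[-52.8,-30.8,6],-5.5,0.5],
  [[-52.8,-30.8,7],-5.5,0.5],
  [[-52.8,-30.8,8],-5.5,0.5],
])

```text
time: 0.9
eef_pos: [446.1, 203.0, 205.6]
tcp_rot: [180.0, 0.0, 164.7]
contact_force: [0.6, 0.9, -0.6]
width: 42.8
```

Request:
arm_command([
  [[-21.8,-12.7,2],0,0.5],
  [[-21.8,-12.7,2],0,0.5],
  [[-21.8,-12.7,2],0,0.5],
  [[-21.8,-12.7,2],0,0.5],
  [[-21.8,-12.7,2],0,0.5],
  [[-21.8,-12.7,2],0,0.5],
])

```text
time: 1.5
eef_pos: [624.1, 20.6, 184.5]
tcp_rot: [-180.0, 0.0, 164.4]
contact_force: [0.4, 0.7, 0.6]
width: 42.9
```

```bash
python3 - <<'E'
from h import *
from bench import arm
s=arm.state();print(s["time"],s["eef_pos"],s["tcp_rot"],s["width"],s["contact_force"])
print(go([*fx(5.5),100],164.7))
E
```

```text
1.5 [624.10722314  20.61945838 184.52620846] [-1.79961056e+02  7.06278544e-03  1.64442016e+02] 42.89402664374159 [0.43980229 0.721405   0.58915291]
[ 4.79  0.5   8.45 -0.26]
```

Request:
arm_command([
  [[4.8,0.5,5],-0.3,0.5],
  [[4.8,0.5,8.5],-0.3,0.5],
  [[4.8,0.5,8.5],-0.3,0.5],
  [[4.8,0.5,8.5],-0.3,0.5],
])

```text
time: 1.9
eef_pos: [577.2, 42.4, 101.5]
tcp_rot: [-180.0, -0.0, 165.0]
contact_force: [0.3, -0.3, 0.7]
width: 42.4
```

```bash
python3 - <<'E'
from h import *
from bench import arm,get_image
print(go([*fx(5.5),51],164.7),arm.state()["eef_pos"],arm.state()["tcp_rot"])
t=get_image("top")[0][:,:,::-1];s=get_image("scene")[0][:,:,::-1]
a=cv2.resize(t[180:315,255:355],None,fx=4,fy=4,interpolation=cv2.INTER_CUBIC)
b=cv2.resize(s[150:310,265:385],None,fx=3.3,fy=3.3,interpolation=cv2.INTER_CUBIC)
im=np.zeros((560,800,3),np.uint8);im[:a.shape[0],:a.shape[1]]=a;im[:b.shape[0],402:402+b.shape[1]]=b[:,:398];cv2.imwrite("pics/v1.png",im)
E
```

```text
[-0.31 -0.35  5.05  0.29] [577.19556575  42.41800449 101.5373566 ] [-1.79990545e+02 -2.76889475e-02  1.64986316e+02]
```

View pics/v1.png

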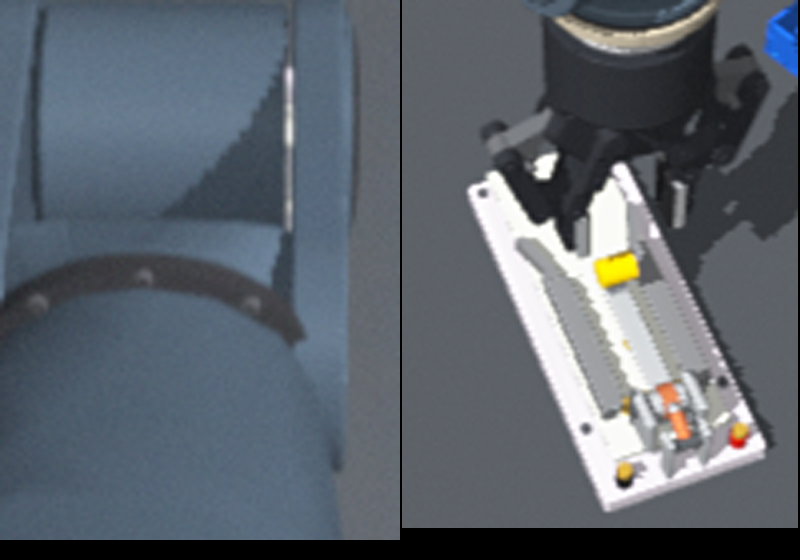

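In the scene view (right half) the open fingers, at about (580,235) and (675,200) in the crop, straddle the yellow knob's line at (617,270). The arm hides the top view. Next I correct the offset and descend.

Request:
arm_command([
  [[-0.3,-0.35,2],0.3,0.5],
  [[-0.3,-0.35,4],0.3,0.5],
  [[-0.3,-0.35,5],0.3,0.5],
  [[-0.3,-0.35,5],0.3,0.5],
  [[-0.3,-0.35,5],0.3,0.5],
])

```text
time: 2.5
eef_pos: [579.7, 38.0, 52.1]
tcp_rot: [180.0, 0.1, 164.7]
contact_force: [-0.3, -0.2, 0.2]
width: 42.8
```

```bash
python3 - <<'E'
from h import *
from bench import arm,get_image
print(go([*fx(5.5),51],164.7),arm.state()["eef_pos"],arm.state()["tcp_rot"],arm.state()["contact_force"])
s=get_image("scene")[0][:,:,::-1]
b=cv2.resize(s[150:310,265:385],None,fx=3.7,fy=3.7,interpolation=cv2.INTER_CUBIC)
cv2.imwrite("pics/v2.png",b)
E
```

```text
[ 0.05  0.01  0.11 -0.04] [579.71804799  38.01599307  52.05921897] [1.79974439e+02 9.59575787e-02 1.64657882e+02] [-0.31635386 -0.15928817  0.21961356]
```

View pics/v2.png

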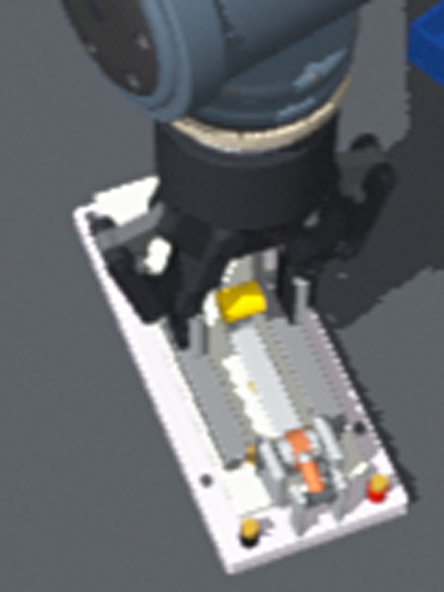

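The fingers straddle the knob, which sits at (241,300) in the crop. Closing.

Request:
arm_command([
  [[0,0,0.1],0,0.65],
  [[0,0,0.1],0,0.72],
  [[0,0,0.1],0,0.8],
  [[0,0,0.1],0,1],
  [[0,0,0.1],0,1],
  [[0,0,0.1],0,1],
])

```text
time: 3.15
eef_pos: [579.1, 38.2, 50.4]
tcp_rot: [180.0, 0.0, 164.7]
contact_force: [-1.9, 2.9, 6.0]
width: 18.8
```

```bash
python3 - <<'E'
from h import *
from bench import arm
s=arm.state()
print(s["eef_pos"],s["contact_force"],s["wrist_torque"],s["width"])
# arc shifts (tool x=-fix x, z down)
a0=np.arctan2(20,72);r=np.hypot(20,72)
for q in np.arange(0,1.26,.05):
    a=a0+q; print(round(q,2),np.round([-(72-r*np.cos(a))/10,-(r*np.sin(a)-20)/10],2))
E
```

```text
[579.06299078  38.2331008   50.35565384] [-1.86367969  2.92046254  5.99081998] [0.30332811 0.23456192 0.0320882 ] 18.769092700369196
0.0 [ 0. -0.]
0.05 [-0.11 -0.36]
0.1 [-0.24 -0.71]
0.15 [-0.38 -1.05]
0.2 [-0.54 -1.39]
0.25 [-0.72 -1.72]
0.3 [-0.91 -2.04]
0.35 [-1.12 -2.35]
0.4 [-1.35 -2.65]
0.45 [-1.59 -2.93]
0.5 [-1.84 -3.21]
0.55 [-2.11 -3.47]
0.6 [-2.39 -3.72]
0.65 [-2.68 -3.95]
0.7 [-2.98 -4.17]
0.75 [-3.3  -4.37]
0.8 [-3.62 -4.56]
0.85 [-3.95 -4.73]
0.9 [-4.29 -4.88]
0.95 [-4.64 -5.02]
1.0 [-4.99 -5.14]
1.05 [-5.35 -5.24]
1.1 [-5.72 -5.32]
1.15 [-6.08 -5.39]
1.2 [-6.46 -5.44]
1.25 [-6.83 -5.46]
```

Request:
arm_command([
  [[-0.1,0,-0.35],0,1],
  [[-0.25,0,-0.7],0,1],
  [[-0.4,0,-1.05],0,1],
  [[-0.55,0,-1.4],0,1],
  [[-0.7,0,-1.7],0,1],
  [[-0.9,0,-2.05],0,1],
  [[-1.1,0,-2.35],0,1],
  [[-1.35,0,-2.65],0,1],
])

```text
time: 3.95
eef_pos: [590.4, 35.0, 75.2]
tcp_rot: [-180.0, -0.2, 164.6]
contact_force: [-0.4, 5.4, -8.9]
width: 18.9
```

```bash
python3 - <<'E'
from h import *
from bench import arm,get_image
s=get_image("scene")[0][:,:,::-1]
b=cv2.resize(s[150:310,265:385],None,fx=3.7,fy=3.7,interpolation=cv2.INTER_CUBIC)
cv2.imwrite("pics/v3.png",b)
E
```

```text
(no output)
```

View pics/v3.png

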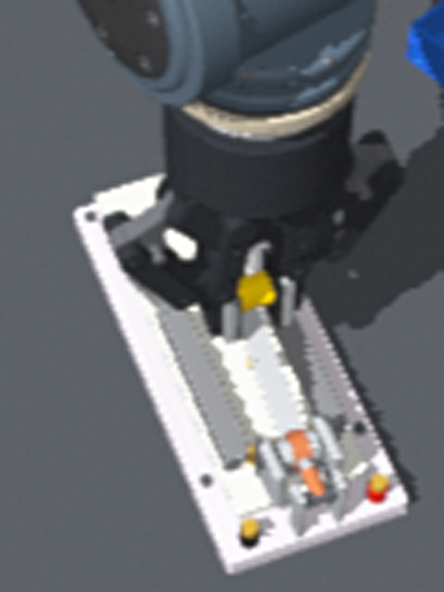

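The knob at (257,290) is still held and the clip rises with it; continuing along the arc.

Request:
arm_command([
  [[-0.25,0,-0.3],0,1],
  [[-0.5,0,-0.55],0,1],
  [[-0.75,0,-0.8],0,1],
  [[-1.05,0,-1.05],0,1],
  [[-1.35,0,-1.3],0,1],
  [[-1.65,0,-1.5],0,1],
  [[-1.95,0,-1.7],0,1],
  [[-2.25,0,-1.9],0,1],
])

```text
time: 4.8
eef_pos: [612.4, 29.1, 94.5]
tcp_rot: [-180.0, -0.2, 164.7]
contact_force: [0.4, 5.3, -7.5]
width: 18.8
```

Request:
arm_command([
  [[-0.35,0,-0.15],0,1],
  [[-0.7,0,-0.3],0,1],
  [[-1.05,0,-0.45],0,1],
  [[-1.4,0,-0.6],0,1],
  [[-1.75,0,-0.7],0,1],
  [[-2.1,0,-0.75],0,1],
  [[-2.5,0,-0.8],0,1],
  [[-2.85,0,-0.85],0,1],
])

```text
time: 5.6
eef_pos: [640.9, 21.3, 103.8]
tcp_rot: [180.0, -0.1, 164.7]
contact_force: [-0.8, 5.4, 0.1]
width: 18.4
```

```bash
python3 - <<'E'
from h import *
from bench import arm,get_image
s=get_image("scene")[0][:,:,::-1]
b=cv2.resize(s[120:310,265:385],None,fx=3.1,fy=3.1,interpolation=cv2.INTER_CUBIC)
cv2.imwrite("pics/v4.png",b);print(arm.state()["eef_pos"],arm.state()["contact_force"],fx(77.5-3.8))
E
```

```text
[641.36475182  21.20710045 103.8794243 ] [-0.21154101  5.21051581 -1.41803498] [645.08788174  20.25255622]
```

View pics/v4.png

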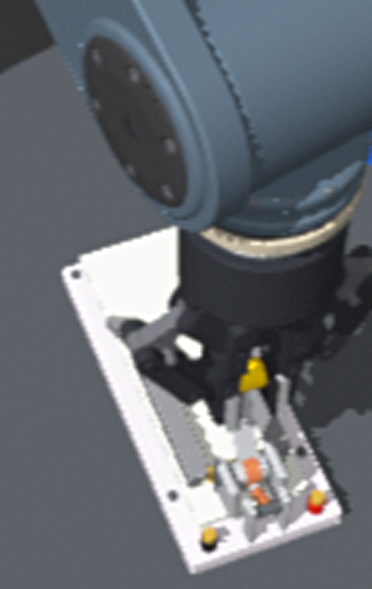

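The knob at (253,375) in the crop is nearly above the hinge. Opening, then rising.

Request:
arm_command([
  [[0,0,0],0,0.6],
  [[0,0,0],0,0.5],
  [[0,0,0],0,0.5],
  [[0,0,-2],0,0.5],
  [[0,0,-5],0,0.5],
  [[0,0,-9],0,0.5],
  [[0,0,-12],0,0.5],
])

```text
time: 6.35
eef_pos: [641.3, 20.7, 226.3]
tcp_rot: [180.0, 0.1, 164.7]
contact_force: [0.9, 1.0, 0.2]
width: 42.5
```

```bash
python3 - <<'E'
from h import *
print(go([493.4,-241.9,225],180), go([493.4,-241.9,225],0))
E
```

```text
[  7.31 -29.24   0.13 -15.35] [ 7.3100e+00 -2.9240e+01  1.3000e-01  1.6465e+02]
```

Request:
arm_command([
  [[7.3,-29.2,0.1],-15.4,0.5],
  [[7.3,-29.2,0.1],-15.4,0.5],
  [[7.3,-29.2,0.1],-15.4,0.5],
  [[7.3,-29.2,0.1],-15.4,0.5],
  [[7.3,-29.2,0.1],-15.4,0.5],
  [[7.3,-29.2,0.1],-15.4,0.5],
  [[7.3,-29.2,0.1],-15.4,0.5],
  [[7.3,-29.2,0.1],-15.4,0.5],
])

```text
time: 7.15
eef_pos: [492.9, -242.2, 223.0]
tcp_rot: [-180.0, 0.0, 179.9]
contact_force: [0.3, 1.7, 0.0]
width: 42.6
```

```bash
python3 - <<'E'
from h import *
from bench import arm,get_image
print(go([493.4,-241.9,100],180))
t=get_image("top")[0][:,:,::-1];s=get_image("scene")[0][:,:,::-1]
cv2.imwrite("pics/top2.png",t);cv2.imwrite("pics/scene2.png",s)
a=cv2.resize(t[180:315,255:355],None,fx=4,fy=4,interpolation=cv2.INTER_CUBIC)
b=cv2.resize(s[150:310,265:385],None,fx=3.3,fy=3.3,interpolation=cv2.INTER_CUBIC)
im=np.zeros((560,800,3),np.uint8);im[:a.shape[0],:a.shape[1]]=a;im[:b.shape[0],402:402+b.shape[1]]=b[:,:398];cv2.imwrite("pics/v5.png",im)
E
```

```text
[-0.05  0.03 12.3  -0.08]
```

View pics/v5.png

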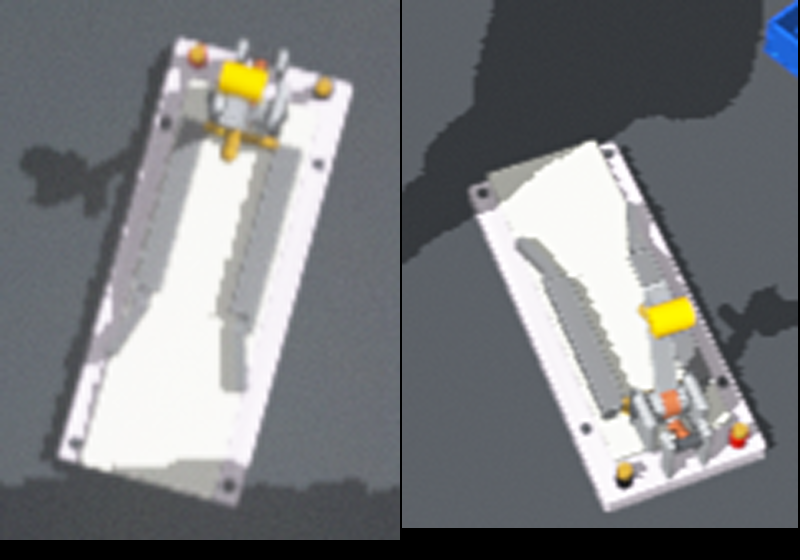

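View pics/scene2.png

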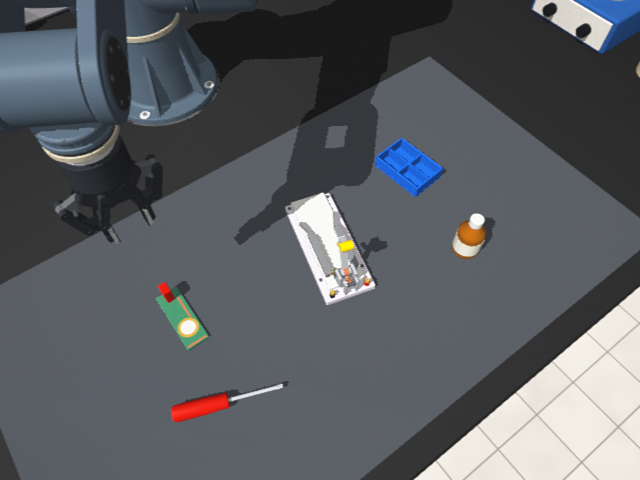

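The crops show the clip up by itself: knob at (243,82) in the top crop, with the brass bar visible near (240,135). In the full scene view the gripper hangs over the carrier's pull at (167,292). Next, the carrier grasp: I'll grip 5 mm higher than the grip point so the fingertips stay above the cheeks and lips.

Request:
arm_command([
  [[0,0,4],0,0.5],
  [[0,0,8],0,0.5],
  [[0,0,12],0,0.5],
  [[0,0,14],0,0.5],
  [[0,0,14],0,0.5],
  [[0,0,14],0,0.5],
])

```text
time: 7.85
eef_pos: [494.2, -240.6, 83.4]
tcp_rot: [-180.0, 0.0, -179.9]
contact_force: [-0.6, -0.5, 0.1]
width: 42.7
```

```bash
python3 - <<'E'
from h import *
from bench import arm,get_image
print(go([493.4,-241.9,22],180),arm.state()["eef_pos"])
s=get_image("scene")[0][:,:,::-1]
cv2.imwrite("pics/v6.png",cv2.resize(s[220:360,100:240],None,fx=4,fy=4,interpolation=cv2.INTER_CUBIC))
E
```

```text
[ 0.08 -0.13  6.14  0.14] [ 494.16518846 -240.63933915   83.42822107]
```

View pics/v6.png

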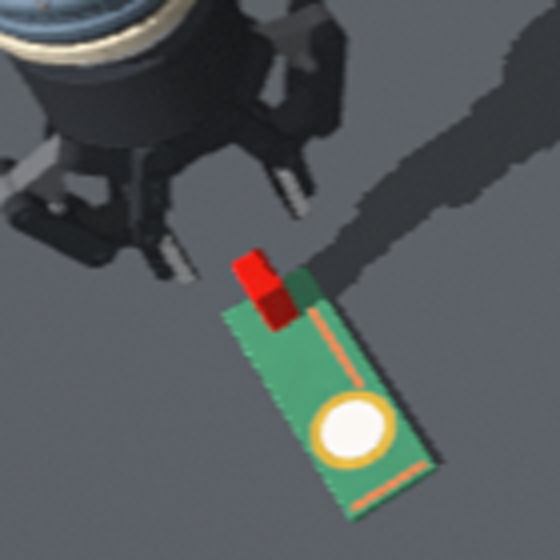

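The open fingers at (180,265) and (292,195) in the crop straddle the pull at (265,285), so I go down and grip.

Request:
arm_command([
  [[0.1,-0.1,2],0.1,0.5],
  [[0.1,-0.1,4],0.1,0.5],
  [[0.1,-0.1,5.5],0.1,0.55],
  [[0.1,-0.1,6.15],0.1,0.6],
  [[0.1,-0.1,6.15],0.1,0.65],
  [[0.1,-0.1,6.15],0.1,0.7],
  [[0.1,-0.1,6.15],0.1,0.75],
])

```text
time: 8.6
eef_pos: [492.8, -242.6, 22.2]
tcp_rot: [-180.0, 0.1, 180.0]
contact_force: [0.1, 0.1, -0.2]
width: 21.2
```

Request:
arm_command([
  [[0,0,0],0,0.8],
  [[0,0,0],0,0.85],
  [[0,0,0],0,1],
  [[0,0,0],0,1],
  [[0,0,0],0,1],
])

```text
time: 9.1
eef_pos: [492.6, -242.5, 22.0]
tcp_rot: [-180.0, 0.0, 180.0]
contact_force: [-1.6, 0.6, 6.6]
width: 12.9
```

```bash
python3 - <<'E'
from h import *
from bench import arm
s=arm.state();print(s["eef_pos"],s["tcp_rot"],s["contact_force"],s["width"])
E
```

```text
[ 492.6408135  -242.46822976   22.00790774] [-1.79975573e+02  4.21195904e-02  1.79957886e+02] [-1.57917051  0.57481459  6.55158758] 12.945927362881111
```

```bash
sed -i 's/39.7\])/40.1])/' h.py; python3 - <<'E'
from h import *
from bench import arm
print(go([*fx(-153),90],164.7))
E
```

```text
[ 6.65 32.29 -6.8  15.26]
```

Request:
arm_command([
  [[0,0,-2],0,1],
  [[0,0,-4.5],0,1],
  [[0,0,-7],0,1],
  [[0,0,-8],0,1],
])

```text
time: 9.5
eef_pos: [493.1, -242.8, 103.4]
tcp_rot: [-179.9, 0.1, 180.0]
contact_force: [-0.1, -0.0, -1.0]
width: 13.1
```

Request:
arm_command([
  [[0.8,4,0],2,1],
  [[1.6,8,0],4,1],
  [[2.5,12,0],6,1],
  [[3.3,16,0],8,1],
  [[4.1,20,0],10,1],
  [[5,24,0],12,1],
  [[5.8,28,0],14,1],
  [[6.6,31,0],15.3,1],
])

```text
time: 10.3
eef_pos: [425.7, 69.6, 100.9]
tcp_rot: [-180.0, -0.0, 164.6]
contact_force: [0.2, 0.2, -1.0]
width: 13.0
```

Request:
arm_command([
  [[0,1.3,0.5],0,1],
  [[0,1.3,1.2],0,1],
  [[0,1.3,1.2],0,1],
])

```text
time: 10.6
eef_pos: [429.7, 79.7, 88.2]
tcp_rot: [-180.0, -0.1, 164.7]
contact_force: [-0.7, -0.5, -1.6]
width: 12.4
```

```bash
python3 - <<'E'
from h import *
from bench import arm,get_image
s=arm.state();print(s["eef_pos"],s["tcp_rot"],s["contact_force"],s["width"])
print(go([*fx(-153),44],164.7))
t=get_image("top")[0];s=get_image("scene")[0]
cv2.imwrite("pics/top3.png",t[:,:,::-1]);cv2.imwrite("pics/scene3.png",s[:,:,::-1])
a=cv2.resize(t[180:340,225:355,::-1],None,fx=3.3,fy=3.3,interpolation=cv2.INTER_CUBIC)
b=cv2.resize(s[150:310,250:370,::-1],None,fx=3,fy=3,interpolation=cv2.INTER_CUBIC)
im=np.zeros((560,800,3),np.uint8);im[:a.shape[0],:a.shape[1]]=a;im[:b.shape[0],435:435+b.shape[1]]=b;cv2.imwrite("pics/v7.png",im)
E
```

```text
[429.70258996  79.70765715  88.17450479] [-1.79957608e+02 -9.26373359e-02  1.64687559e+02] [-0.71183046 -0.4888359  -1.56113102] 12.367329222944715
[ 0.34 -0.01  4.42 -0.01]
```

View pics/v7.png

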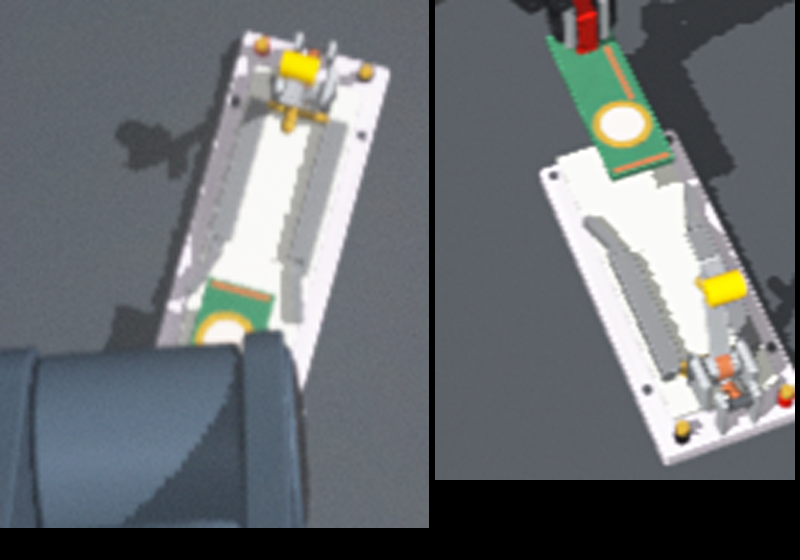

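The carrier is held level and lined up with the bed, its nose at about (240,290) in the top crop. Lowering it to just above the bed, then checking lateral alignment.

Request:
arm_command([
  [[0.3,0,1.5],0,1],
  [[0.3,0,3],0,1],
  [[0.3,0,4],0,1],
  [[0.3,0,4.2],0,1],
  [[0.3,0,4.4],0,1],
  [[0.3,0,4.4],0,1],
])

```text
time: 11.3
eef_pos: [427.4, 80.9, 45.5]
tcp_rot: [180.0, 0.0, 164.6]
contact_force: [-0.3, 0.2, -0.5]
width: 12.8
```

```bash
python3 - <<'E'
from h import *
from bench import arm,get_image
s=arm.state();print(s["eef_pos"],s["tcp_rot"],s["contact_force"],s["width"])
print(go([*fx(-153),44],164.7))
t=get_image("top")[0];s=get_image("scene")[0]
cv2.imwrite("pics/top4.png",t[:,:,::-1]);cv2.imwrite("pics/scene4.png",s[:,:,::-1])
a=cv2.resize(t[180:340,225:355,::-1],None,fx=3.3,fy=3.3,interpolation=cv2.INTER_CUBIC)
b=cv2.resize(s[150:310,250:370,::-1],None,fx=3,fy=3,interpolation=cv2.INTER_CUBIC)
im=np.zeros((560,800,3),np.uint8);im[:a.shape[0],:a.shape[1]]=a;im[:b.shape[0],435:435+b.shape[1]]=b;cv2.imwrite("pics/v8.png",im)
E
```

```text
[427.36365488  80.90729632  45.52355651] [1.79994178e+02 2.01339017e-02 1.64644356e+02] [-0.26107976  0.15793322 -0.48475453] 12.824400738033567
[ 0.08 -0.07  0.15 -0.06]
```

View pics/v8.png

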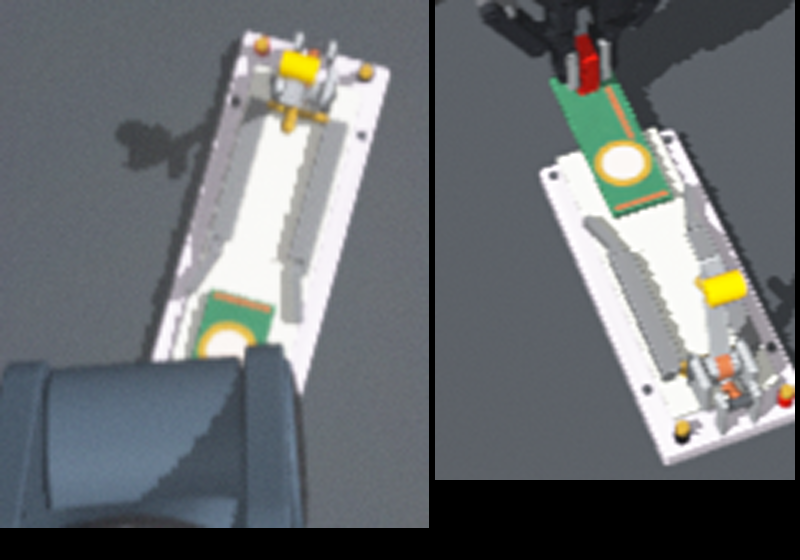

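```bash
python3 - <<'E'
from h import *
a=np.radians(FY);R=np.array([[np.cos(a),np.sin(a)],[-np.sin(a),np.cos(a)]])
f=lambda p:(R@(np.asarray(p)[:2]-FO)).round(1)
for n,box in(("scene",(285,180,330,215)),("top",(280,262,312,300))):
    p=cv2.imread(f"pics/{n}4.png")[:,:,::-1].copy();H=hsv(p)
    sub=np.zeros((480,640),bool);sub[box[1]:box[3],box[0]:box[2]]=1
    g=sub&(H[...,1]>85)&(H[...,0]>40)&(H[...,0]<98);k,c,s=largest(g);print(n,s)
    h=cv2.convexHull(np.argwhere(k)[:,::-1].astype(np.float32));q=np.array([f(x) for x in rays(n,h[:,0],29.5)])
    print(" hull x",q[:,0].min(),q[:,0].max()," y near nose",[ (m:=q[(q[:,0]>q[:,0].max()-25)])[:,1].min(),m[:,1].max()])
    if n=="scene":
        w=sub&(H[...,2]>200)&(H[...,1]<40)
        kk=cv2.morphologyEx((sub&(H[...,1]>85)&(H[...,0]>18)&(H[...,0]<30)).astype(np.uint8),cv2.MORPH_CLOSE,np.ones((2,2)))
        e=cv2.fitEllipse(cv2.convexHull(np.argwhere(largest(kk)[0])[:,::-1].astype(np.float32)));print(" gold ellipse",e,f(ray(n,*e[0],30)))
    # orange bar near nose
    o=sub&(H[...,0]>4)&(H[...,0]<17)&(H[...,1]>90)&(H[...,2]>150);k,c,s=largest(o);print(" orange",c,s,f(ray(n,*c,29.5)))
# original orange nose bar & stop bar front from pre-clip-up images (arm away) 
for n,box in(("top",(265,180,345,225)),("scene",(320,255,375,290))):
    p=cv2.imread("pics/"+n+"2.png")[:,:,::-1].copy();H=hsv(p)
    sub=np.zeros((480,640),bool);sub[box[1]:box[3],box[0]:box[2]]=1
    y=sub&(H[...,0]>15)&(H[...,0]<32)&(H[...,1]>120);m=np.argwhere(y)[:,::-1]
    q=np.array([f(x) for x in rays(n,m,32)]);sel=(q[:,0]>45)&(q[:,0]<85)&(abs(q[:,1])<22);print(n,[tuple(z) for z in q[sel]][:60])
E
```

```text
scene [289 180  39  35 426]
 hull x -153.6 -57.1  y near nose [np.float64(-18.0), np.float64(20.6)]
 gold ellipse ((313.24871826171875, 204.871337890625), (14.741381645202637, 18.663793563842773), 90.7624282836914) [-81.3   2.6]
 orange [311.07142857 186.85714286] [307 180   9  16  28] [-122.8   13.8]
top [286 270  21  14 124]
 hull x -73.7 -54.2  y near nose [np.float64(-17.9), np.float64(19.3)]
 orange [298.         270.90909091] [290 269  17   5  22] [-50.8   0.3]
top [(np.float64(84.4), np.float64(14.1)), (np.float64(84.9), np.float64(12.2)), (np.float64(83.0), np.float64(11.7)), (np.float64(83.5), np.float64(9.8)), (np.float64(84.0), np.float64(7.9)), (np.float64(84.6), np.float64(6.0)), (np.float64(83.7), np.float64(1.8)), (np.float64(84.2), np.float64(-0.1)), (np.float64(84.7), np.float64(-2.0)), (np.float64(82.8), np.float64(-2.5)), (np.float64(83.3), np.float64(-4.4)), (np.float64(65.7), np.float64(14.9)), (np.float64(66.3), np.float64(13.0)), (np.float64(63.8), np.float64(14.4)), (np.float64(64.4), np.float64(12.5)), (np.float64(64.9), np.float64(10.6)), (np.float64(65.4), 
[... 1144 characters left out ...]
3.9)), (np.float64(63.9), np.float64(-15.8)), (np.float64(64.4), np.float64(-17.6)), (np.float64(56.4), np.float64(4.2)), (np.float64(56.9), np.float64(2.4)), (np.float64(57.4), np.float64(0.5)), (np.float64(54.5), np.float64(3.7)), (np.float64(55.0), np.float64(1.9)), (np.float64(55.5), np.float64(-0.0)), (np.float64(52.6), np.float64(3.2)), (np.float64(53.1), np.float64(1.3))]
scene [(np.float64(62.5), np.float64(-17.5)), (np.float64(63.1), np.float64(-15.9)), (np.float64(64.3), np.float64(-18.2)), (np.float64(64.9), np.float64(-16.6)), (np.float64(66.1), np.float64(-18.9)), (np.float64(66.7), np.float64(-17.3)), (np.float64(67.9), np.float64(-19.7)), (np.float64(68.5), np.float64(-18.1))]
```

The carrier sits about +1 mm off the fixture axis, so I shift it −0.8 mm, lower it to about 0.7 mm over the bed, and start in.

Request:
arm_command([
  [[0.1,-0.08,0.2],0,1],
  [[0.1,-0.08,0.3],0,1],
  [[0.1,-0.08,0.3],0,1],
  [[0.1,-0.08,0.3],0,1],
])

```text
time: 11.8
eef_pos: [426.0, 80.6, 42.3]
tcp_rot: [180.0, 0.0, 164.7]
contact_force: [0.3, -0.6, -2.1]
width: 13.0
```

```bash
cat > st.py <<'E'
from h import *
from bench import arm
s=arm.state();a=np.radians(FY);R=np.array([[np.cos(a),np.sin(a)],[-np.sin(a),np.cos(a)]])
print("t",s["time"],"fix xyz",(R@(s["eef_pos"][:2]-FO)).round(2),s["eef_pos"][2].round(2),"yaw",s["tcp_rot"].round(2),"F fix",(R@s["contact_force"][:2]).round(1),s["contact_force"][2].round(1),"M",s["wrist_torque"].round(2),"w",round(s["width"],1))
E
python3 st.py
```

```text
t 11.8 fix xyz [-1.5347e+02 -3.0000e-02] 42.34 yaw [180.     0.   164.66] F fix [ 0.4 -0.5] -2.1 M [0.   0.04 0.05] w 13.0
```

Request:
arm_command([
  [[-0.5,0,0],0,1],
  [[-1,0,0],0,1],
  [[-1.5,0,0],0,1],
  [[-2,0,0],0,1],
  [[-2.5,0,0],0,1],
  [[-3,0,0],0,1],
  [[-3.5,0,0],0,1],
  [[-3.5,0,0],0,1],
])

```text
time: 12.6
eef_pos: [460.4, 71.1, 42.3]
tcp_rot: [180.0, 0.0, 164.6]
contact_force: [0.1, 0.0, -0.8]
width: 12.7
```

```bash
python3 st.py; python3 - <<'E'
from h import *
from bench import arm,get_image
t=get_image("top")[0];s=get_image("scene")[0]
cv2.imwrite("pics/top5.png",t[:,:,::-1]);cv2.imwrite("pics/scene5.png",s[:,:,::-1])
a=cv2.resize(t[180:300,255:355,::-1],None,fx=4.2,fy=4.2,interpolation=cv2.INTER_CUBIC)
b=cv2.resize(s[160:310,280:380,::-1],None,fx=3.7,fy=3.7,interpolation=cv2.INTER_CUBIC)
im=np.zeros((560,800,3),np.uint8);im[:a.shape[0],:a.shape[1]]=a;im[:b.shape[0],425:425+b.shape[1]]=b;cv2.imwrite("pics/v9.png",im)
E
```

```text
t 12.6 fix xyz [-1.178e+02 -5.000e-02] 42.34 yaw [1.7999e+02 3.0000e-02 1.6464e+02] F fix [0.1 0.1] -0.8 M [ 0.04  0.08 -0.05] w 12.7
```

View pics/v9.png

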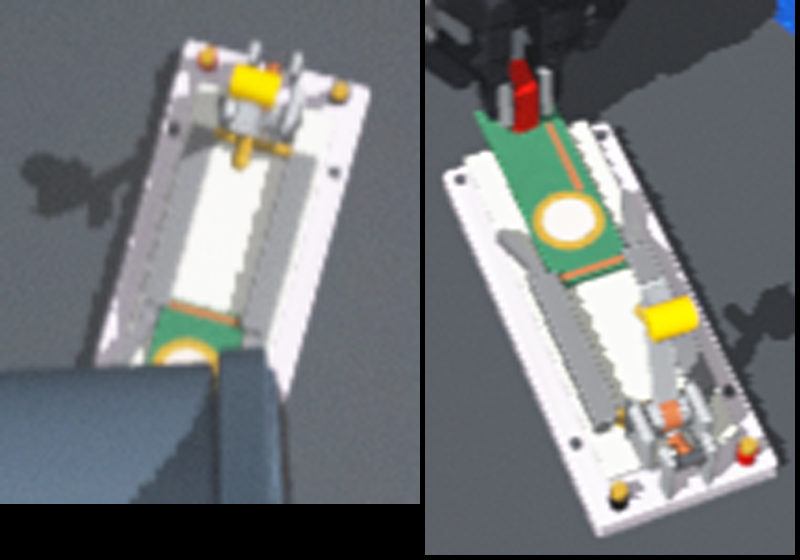

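The nose is between the rails at about (205,310) in the top crop, with no side force. Going on under the lips.

Request:
arm_command([
  [[-0.4,0,0],0,1],
  [[-0.8,0,0],0,1],
  [[-1.2,0,0],0,1],
  [[-1.6,0,0],0,1],
  [[-2,0,0],0,1],
  [[-2.4,0,0],0,1],
  [[-2.8,0,0],0,1],
  [[-3,0,0],0,1],
])

```text
time: 13.5
eef_pos: [489.0, 63.2, 42.3]
tcp_rot: [180.0, 0.0, 164.7]
contact_force: [-0.1, -0.7, -1.0]
width: 13.0
```

```bash
python3 st.py
```

```text
t 13.5 fix xyz [-88.06  -0.12] 42.3 yaw [1.8000e+02 1.0000e-02 1.6465e+02] F fix [ 0.1 -0.7] -1.0 M [ 0.03  0.   -0.04] w 13.0
```

Request:
arm_command([
  [[-0.5,0,0],0,1],
  [[-1,0,0],0,1],
  [[-1.5,0,0],0,1],
  [[-2,0,0],0,1],
  [[-2.5,0,0],0,1],
  [[-3,0,0],0,1],
  [[-3.4,0,0],0,1],
  [[-3.6,0,0],0,1],
])

```text
time: 14.3
eef_pos: [523.7, 53.7, 42.3]
tcp_rot: [180.0, 0.0, 164.7]
contact_force: [0.4, 0.4, -0.8]
width: 12.7
```

```bash
python3 st.py; python3 - <<'E'
from h import *
from bench import arm,get_image
t=get_image("top")[0];s=get_image("scene")[0]
cv2.imwrite("pics/top6.png",t[:,:,::-1]);cv2.imwrite("pics/scene6.png",s[:,:,::-1])
a=cv2.resize(t[180:300,255:355,::-1],None,fx=4.2,fy=4.2,interpolation=cv2.INTER_CUBIC)
b=cv2.resize(s[160:310,280:380,::-1],None,fx=3.7,fy=3.7,interpolation=cv2.INTER_CUBIC)
im=np.zeros((560,800,3),np.uint8);im[:a.shape[0],:a.shape[1]]=a;im[:b.shape[0],425:425+b.shape[1]]=b;cv2.imwrite("pics/v10.png",im)
E
```

```text
t 14.3 fix xyz [-52.07  -0.11] 42.3 yaw [1.8000e+02 1.0000e-02 1.6465e+02] F fix [0.3 0.5] -0.8 M [-0.    0.05 -0.02] w 12.7
```

View pics/v10.png

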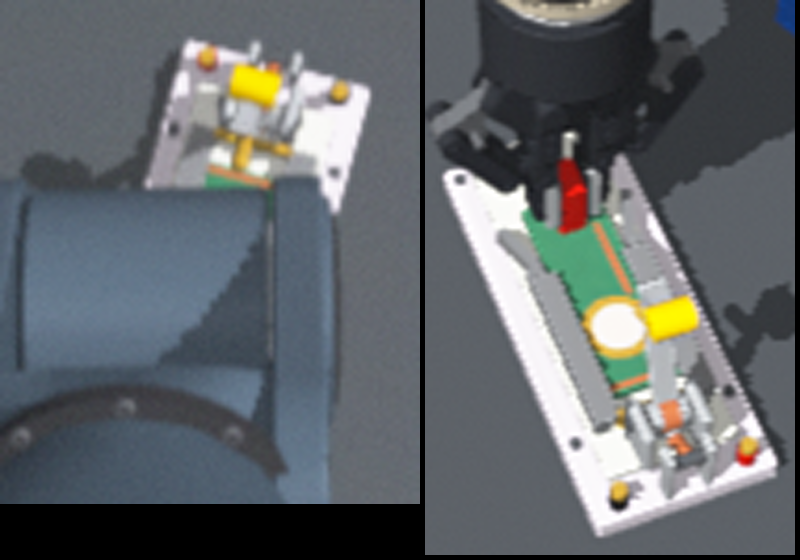

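The nose sits at about (240,172) in the top crop, some 10 mm short of the bar at (255,143). I'll set it down on the bed, then creep forward watching the force.

Request:
arm_command([
  [[-0.15,0,0.03],0,1],
  [[-0.3,0,0.03],0,1],
  [[-0.45,0,0.03],0,1],
  [[-0.6,0,0.03],0,1],
  [[-0.6,0,0.03],0,1],
])

```text
time: 14.9
eef_pos: [529.4, 52.2, 42.0]
tcp_rot: [180.0, 0.0, 164.7]
contact_force: [0.9, 0.3, 0.4]
width: 12.9
```

```bash
python3 st.py
```

```text
t 14.9 fix xyz [-46.17  -0.11] 42.03 yaw [1.7999e+02 2.0000e-02 1.6465e+02] F fix [0.8 0.5] 0.4 M [-0.01 -0.12 -0.04] w 12.9
```

Request:
arm_command([
  [[-0.05,0,0],0,1],
  [[-0.1,0,0],0,1],
  [[-0.15,0,0],0,1],
  [[-0.2,0,0],0,1],
  [[-0.2,0,0],0,1],
])

```text
time: 15.4
eef_pos: [531.1, 51.7, 42.0]
tcp_rot: [180.0, 0.0, 164.7]
contact_force: [-1.0, 0.6, 1.9]
width: 13.0
```

Request:
arm_command([
  [[-0.05,0,0],0,1],
  [[-0.1,0,0],0,1],
  [[-0.1,0,0],0,1],
])

```text
time: 15.7
eef_pos: [532.1, 51.4, 42.0]
tcp_rot: [180.0, 0.0, 164.7]
contact_force: [-1.7, 0.6, 3.2]
width: 13.0
```

Request:
arm_command([
  [[-0.05,0,0],0,1],
  [[-0.1,0,0],0,1],
  [[-0.1,0,0],0,1],
])

```text
time: 16.0
eef_pos: [533.1, 51.1, 42.1]
tcp_rot: [180.0, 0.0, 164.7]
contact_force: [-3.3, -0.4, 4.4]
width: 12.9
```

Request:
arm_command([
  [[0,0,-0.02],0,1],
  [[-0.05,0,-0.02],0,1],
  [[-0.05,0,-0.02],0,1],
])

```text
time: 16.3
eef_pos: [533.6, 51.0, 42.1]
tcp_rot: [180.0, 0.0, 164.7]
contact_force: [-0.2, -0.6, -1.1]
width: 12.8
```

```bash
python3 st.py
```

```text
t 16.3 fix xyz [-41.83  -0.16] 42.09 yaw [1.8000e+02 1.0000e-02 1.6465e+02] F fix [-0.  -0.6] -1.1 M [-0.   -0.03 -0.05] w 12.8
```

Request:
arm_command([
  [[-0.05,0,0],0,1],
  [[-0.1,0,0],0,1],
  [[-0.1,0,0],0,1],
])

```text
time: 16.6
eef_pos: [534.3, 50.8, 42.1]
tcp_rot: [-180.0, -0.0, 164.7]
contact_force: [-1.5, 0.6, 0.5]
width: 13.1
```

Request:
arm_command([
  [[-0.05,0,0],0,1],
  [[-0.1,0,0],0,1],
  [[-0.1,0,0],0,1],
])

```text
time: 16.9
eef_pos: [534.3, 50.8, 42.1]
tcp_rot: [-180.0, -0.1, 164.7]
contact_force: [-7.8, 2.2, 4.3]
width: 12.8
```

```bash
python3 st.py; python3 - <<'E'
from h import *
from bench import arm,get_image
t=get_image("top")[0];s=get_image("scene")[0]
cv2.imwrite("pics/top7.png",t[:,:,::-1]);cv2.imwrite("pics/scene7.png",s[:,:,::-1])
a=cv2.resize(t[180:240,280:350,::-1],None,fx=6,fy=6,interpolation=cv2.INTER_CUBIC)
b=cv2.resize(s[220:310,310:380,::-1],None,fx=5.3,fy=5.3,interpolation=cv2.INTER_CUBIC)
im=np.zeros((560,800,3),np.uint8);im[:a.shape[0],:a.shape[1]]=a;im[:b.shape[0],425:425+b.shape[1]]=b;cv2.imwrite("pics/v11.png",im)
E
```

```text
t 16.9 fix xyz [-41.11  -0.17] 42.06 yaw [-1.7998e+02 -1.5000e-01  1.6466e+02] F fix [-8.1  0. ] 4.3 M [0.37 0.97 0.  ] w 12.8
```

View pics/v11.png

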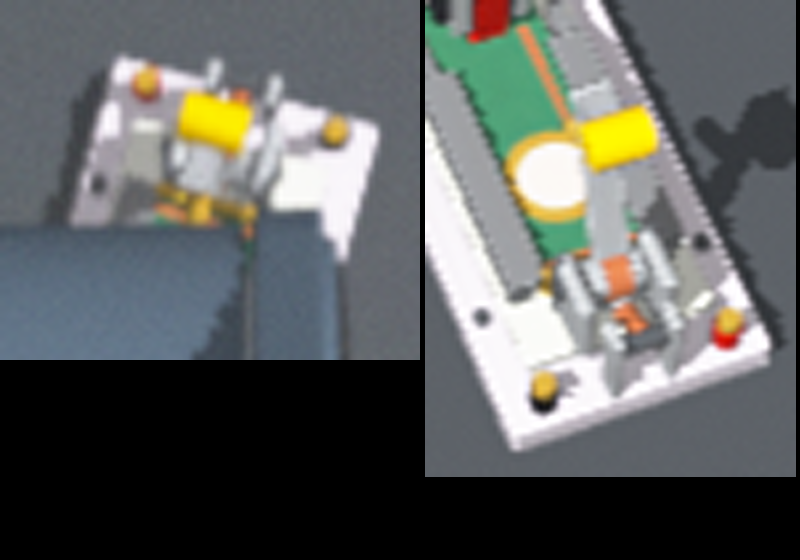

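The nose meets the brass bar; the orange nose stripe lies directly before the bar near (175,215) in the top crop, force 8 N. I'll give a slightly firmer brief push, then relieve it.

Request:
arm_command([
  [[-0.03,0,0],0,1],
  [[-0.04,0,0],0,1],
  [[-0.04,0,0],0,1],
])

```text
time: 17.3
eef_pos: [534.3, 50.8, 42.0]
tcp_rot: [-180.0, -0.2, 164.7]
contact_force: [-9.1, 3.4, 6.3]
width: 12.8
```

Request:
arm_command([
  [[0.06,0,0],0,1],
  [[0.12,0,0],0,1],
  [[0.12,0,0],0,1],
])

```text
time: 17.6
eef_pos: [534.3, 50.8, 42.1]
tcp_rot: [-180.0, -0.0, 164.7]
contact_force: [-3.6, 1.5, 1.3]
width: 13.0
```

```bash
python3 st.py
```

```text
t 17.6 fix xyz [-41.12  -0.18] 42.1 yaw [-1.7999e+02 -4.0000e-02  1.6466e+02] F fix [-3.9  0.5] 1.3 M [0.27 0.57 0.01] w 13.0
```

Request:
arm_command([
  [[0.12,0,0],0,0.8],
  [[0.12,0,0],0,0.7],
  [[0.12,0,0],0,0.6],
  [[0.12,0,0],0,0.55],
  [[0.12,0,0],0,0.5],
])

```text
time: 18.1
eef_pos: [533.6, 51.0, 42.3]
tcp_rot: [180.0, 0.0, 164.7]
contact_force: [-0.9, -0.6, -0.1]
width: 43.1
```

```bash
python3 st.py
```

```text
t 18.1 fix xyz [-41.82  -0.12] 42.25 yaw [1.8000e+02 2.0000e-02 1.6465e+02] F fix [-0.7 -0.9] -0.1 M [ 0.02 -0.01  0.01] w 43.1
```

My last call repeated the relieving shift, so it pulled back about 0.7 mm while opening and may have moved the carrier. I'll regrip, push home again and release without shifting.

Request:
arm_command([
  [[0,0,0],0,0.6],
  [[0,0,0],0,0.7],
  [[0,0,0],0,0.8],
  [[0,0,0],0,1],
  [[0,0,0],0,1],
  [[0,0,0],0,1],
])

```text
time: 18.7
eef_pos: [533.5, 51.1, 42.4]
tcp_rot: [180.0, 0.0, 164.7]
contact_force: [-1.7, 1.7, 3.8]
width: 13.2
```

Request:
arm_command([
  [[-0.05,0,0],0,1],
  [[-0.1,0,0],0,1],
  [[-0.13,0,0],0,1],
  [[-0.13,0,0],0,1],
])

```text
time: 19.1
eef_pos: [533.6, 51.1, 42.4]
tcp_rot: [-180.0, -0.2, 164.7]
contact_force: [-8.3, 3.1, 10.5]
width: 12.8
```

```bash
python3 st.py
```

```text
t 19.1 fix xyz [-41.9   -0.11] 42.37 yaw [-1.7998e+02 -1.6000e-01  1.6466e+02] F fix [-8.8  0.8] 10.5 M [0.48 1.17 0.04] w 12.8
```

The regrip met resistance at once, so the carrier had not moved back. It now has 8.8 N against the bar. Releasing with a slight forward bias.

Request:
arm_command([
  [[0.05,0,-0.03],0,1],
  [[0.05,0,-0.03],0,0.8],
  [[0.05,0,-0.03],0,0.7],
  [[0.05,0,-0.03],0,0.6],
  [[0.05,0,-0.03],0,0.5],
  [[0.05,0,-0.03],0,0.5],
])

```text
time: 19.7
eef_pos: [534.3, 50.8, 42.5]
tcp_rot: [-180.0, 0.0, 164.7]
contact_force: [0.0, -0.0, 0.2]
width: 42.8
```

```bash
python3 st.py;python3 -c "
from h import *
print(go([*fx(74),225],164.7))"
```

```text
t 19.7 fix xyz [-41.11  -0.17] 42.47 yaw [-180.      0.    164.65] F fix [ 0. -0.] 0.2 M [-0.01 -0.    0.03] w 42.8
[-11.51   0.03 -18.25  -0.05]
```

Request:
arm_command([
  [[0,0,-2],0,0.5],
  [[0,0,-5],0,0.5],
  [[0,0,-9],0,0.5],
  [[2,0,-13],0,0.5],
  [[5,0,-16],0,0.5],
  [[8,0,-18],0,0.5],
  [[10,0,-18],0,0.5],
  [[10,0,-18],0,0.5],
])

```text
time: 20.5
eef_pos: [436.3, 77.7, 223.2]
tcp_rot: [180.0, 0.0, 164.7]
contact_force: [0.5, 0.7, -0.9]
width: 42.8
```

```bash
python3 st.py; python3 - <<'E'
from h import *
from bench import arm,get_image
t=get_image("top")[0];s=get_image("scene")[0]
cv2.imwrite("pics/top8.png",t[:,:,::-1]);cv2.imwrite("pics/scene8.png",s[:,:,::-1])
a=cv2.resize(t[180:310,265:350,::-1],None,fx=4.4,fy=4.4,interpolation=cv2.INTER_CUBIC)
b=cv2.resize(s[180:310,280:380,::-1],None,fx=4,fy=4,interpolation=cv2.INTER_CUBIC)
im=np.zeros((580,800,3),np.uint8);im[:a.shape[0],:a.shape[1]]=a;im[:b.shape[0],390:390+b.shape[1]]=b;cv2.imwrite("pics/v12.png",im)
E
```

```text
t 20.5 fix xyz [-1.4279e+02 -4.0000e-02] 223.16 yaw [1.7998e+02 4.0000e-02 1.6471e+02] F fix [0.3 0.8] -0.9 M [ 0.01 -0.02  0.  ] w 42.8
```

View pics/v12.png

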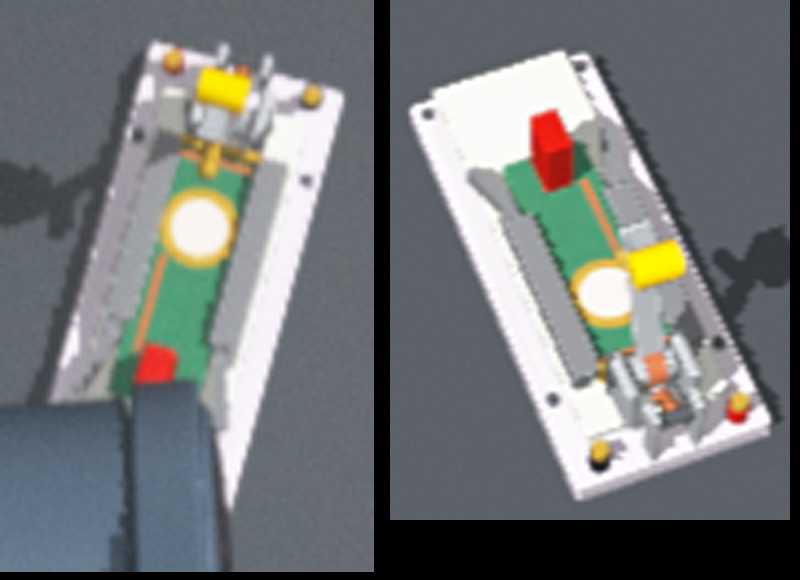

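The nose lies against the bar (orange stripe at (225,160), bar at (235,152) in the top crop), the disc is at (198,228), the clip is still up and the pull stands free. Now the knob.

```bash
python3 -c "
from h import *
print(go([*fx(73.7),215],164.7))"
```

```text
[-2.146e+01  1.000e-02  7.600e-01 -3.000e-02]
```

Request:
arm_command([
  [[-4,0,0],0,0.5],
  [[-9,0,0],0,0.5],
  [[-13,0,0],0,0.5],
  [[-17,0,0],0,0.5],
  [[-20,0,0],0,0.5],
  [[-21.5,0,0],0,0.5],
  [[-21.5,0,0],0,0.5],
  [[-21.5,0,0],0,0.5],
])

```text
time: 21.4
eef_pos: [645.0, 20.2, 221.4]
tcp_rot: [-180.0, -0.1, 164.6]
contact_force: [-0.4, 0.1, 0.7]
width: 42.9
```

```bash
python3 st.py;python3 -c "
from h import *
print(go([*fx(73.7),106],164.7))"
```

```text
t 21.4 fix xyz [73.72 -0.48] 221.42 yaw [-1.7998e+02 -9.0000e-02  1.6464e+02] F fix [-0.4 -0.1] 0.7 M [ 0.01 -0.01 -0.  ] w 42.9
[ 0.    0.05 11.54 -0.06]
```

Request:
arm_command([
  [[0,0.05,3],0,0.5],
  [[0,0.05,6],0,0.5],
  [[0,0.05,8.5],0,0.5],
  [[0,0.05,10.5],0,0.5],
  [[0,0.05,11.5],0,0.5],
  [[0,0.05,11.5],0,0.5],
  [[0,0.05,11.5],0,0.5],
])

```text
time: 22.1
eef_pos: [645.6, 21.0, 108.5]
tcp_rot: [180.0, 0.1, 164.7]
contact_force: [0.5, -0.1, -0.2]
width: 42.9
```

```bash
python3 st.py; python3 - <<'E'
from h import *
from bench import arm,get_image
s=get_image("scene")[0]
cv2.imwrite("pics/v13.png",cv2.resize(s[170:310,270:390,::-1],None,fx=4,fy=4,interpolation=cv2.INTER_CUBIC))
E
```

```text
t 22.1 fix xyz [74.09  0.44] 108.54 yaw [1.7998e+02 7.0000e-02 1.6466e+02] F fix [0.5 0.1] -0.2 M [-0.02  0.02  0.03] w 42.9
```

View pics/v13.png

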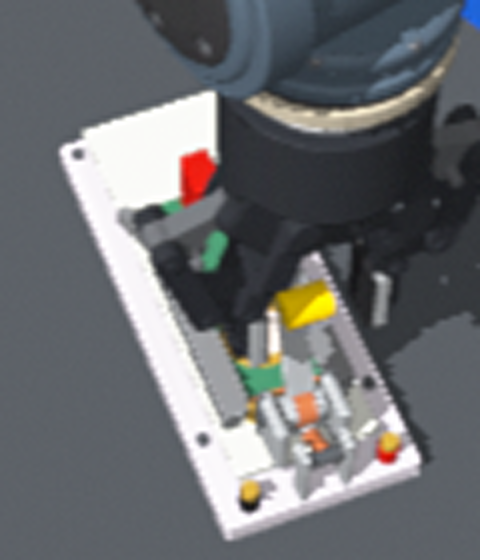

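The fingers at (255,345) and (380,300) straddle the knob at (305,303). Closing.

Request:
arm_command([
  [[0,0,0.2],0,0.6],
  [[0,0,0.2],0,0.68],
  [[0,0,0.2],0,0.75],
  [[0,0,0.2],0,0.85],
  [[0,0,0.2],0,1],
  [[0,0,0.2],0,1],
  [[0,0,0.2],0,1],
])

```text
time: 22.85
eef_pos: [645.3, 20.4, 106.1]
tcp_rot: [-180.0, 0.0, 164.7]
contact_force: [-2.9, -4.0, 6.1]
width: 18.6
```

```bash
python3 st.py; python3 - <<'E'
import numpy as np
a0=np.arctan2(20,72);r=np.hypot(20,72)
P=lambda q:np.array([-(72-r*np.cos(a0+q))/10,-(r*np.sin(a0+q)-20)/10])
for s,qs in((1.25,np.arange(1.2,.84,-.05)),(.85,np.arange(.8,.44,-.05)),(.45,np.arange(.4,.14,-.05))):
    for q in qs: print(s,round(q,2),(P(q)-P(s)).round(2))
E
```

```text
t 22.85 fix xyz [73.97 -0.15] 106.05 yaw [-1.7997e+02  2.0000e-02  1.6466e+02] F fix [-1.8 -4.7] 6.1 M [-0.55  0.54  0.04] w 18.6
1.25 1.2 [0.37 0.03]
1.25 1.15 [0.74 0.07]
1.25 1.1 [1.11 0.14]
1.25 1.05 [1.48 0.22]
1.25 1.0 [1.83 0.32]
1.25 0.95 [2.19 0.44]
1.25 0.9 [2.54 0.58]
1.25 0.85 [2.88 0.73]
0.85 0.8 [0.33 0.17]
0.85 0.75 [0.66 0.36]
0.85 0.7 [0.97 0.56]
0.85 0.65 [1.27 0.78]
0.85 0.6 [1.56 1.01]
0.85 0.55 [1.84 1.26]
0.85 0.5 [2.11 1.52]
0.85 0.45 [2.36 1.8 ]
0.45 0.4 [0.24 0.29]
0.45 0.35 [0.46 0.59]
0.45 0.3 [0.67 0.89]
0.45 0.25 [0.87 1.21]
0.45 0.2 [1.05 1.54]
0.45 0.15 [1.21 1.88]
```

Request:
arm_command([
  [[0.35,-0.03,0.05],0,1],
  [[0.75,-0.05,0.1],0,1],
  [[1.1,-0.05,0.15],0,1],
  [[1.5,-0.05,0.2],0,1],
  [[1.85,-0.05,0.3],0,1],
  [[2.2,-0.05,0.45],0,1],
  [[2.55,-0.05,0.6],0,1],
  [[2.9,-0.05,0.75],0,1],
])

```text
time: 23.65
eef_pos: [619.7, 27.4, 100.4]
tcp_rot: [179.9, 0.4, 164.7]
contact_force: [2.5, -6.1, 14.9]
width: 18.9
```

```bash
python3 st.py
```

```text
t 23.65 fix xyz [47.39 -0.18] 100.36 yaw [179.95   0.42 164.65] F fix [ 4.  -5.2] 14.9 M [-0.95 -0.91  0.11] w 18.9
```

Request:
arm_command([
  [[0.33,0,0.05],0,1],
  [[0.65,0,0.25],0,1],
  [[0.95,0,0.45],0,1],
  [[1.25,0,0.68],0,1],
])

```text
time: 24.05
eef_pos: [606.8, 30.9, 93.2]
tcp_rot: [180.0, 0.3, 164.7]
contact_force: [0.3, -6.4, 12.7]
width: 18.9
```

```bash
python3 st.py
```

```text
t 24.05 fix xyz [34.07 -0.18] 93.22 yaw [179.97   0.3  164.66] F fix [ 2.  -6.1] 12.7 M [-1.   -0.32 -0.05] w 18.9
```

Request:
arm_command([
  [[0.28,0,0.15],0,1],
  [[0.57,0,0.4],0,1],
  [[0.83,0,0.66],0,1],
  [[1.08,0,0.94],0,1],
])

```text
time: 24.45
eef_pos: [595.5, 34.0, 83.1]
tcp_rot: [180.0, 0.2, 164.7]
contact_force: [-5.7, -3.9, 13.5]
width: 18.6
```

```bash
python3 st.py
```

```text
t 24.45 fix xyz [22.37 -0.25] 83.09 yaw [1.7999e+02 1.6000e-01 1.6466e+02] F fix [-4.4 -5.3] 13.5 M [-0.63  0.17  0.03] w 18.6
```

Request:
arm_command([
  [[0.05,0,-0.05],0,1],
  [[0.08,0,-0.07],0,1],
  [[0.08,0,-0.07],0,1],
])

```text
time: 24.75
eef_pos: [595.3, 34.0, 83.0]
tcp_rot: [180.0, 0.2, 164.7]
contact_force: [5.1, -3.6, 0.2]
width: 18.8
```

```bash
python3 st.py; python3 - <<'E'
from h import *
from bench import arm,get_image
s=get_image("scene")[0]
cv2.imwrite("pics/v14.png",cv2.resize(s[170:310,270:390,::-1],None,fx=4,fy=4,interpolation=cv2.INTER_CUBIC))
E
```

```text
t 24.75 fix xyz [22.19 -0.25] 83.01 yaw [179.98   0.22 164.66] F fix [ 5.8 -2.1] 0.2 M [-0.83 -1.12  0.02] w 18.8
```

View pics/v14.png

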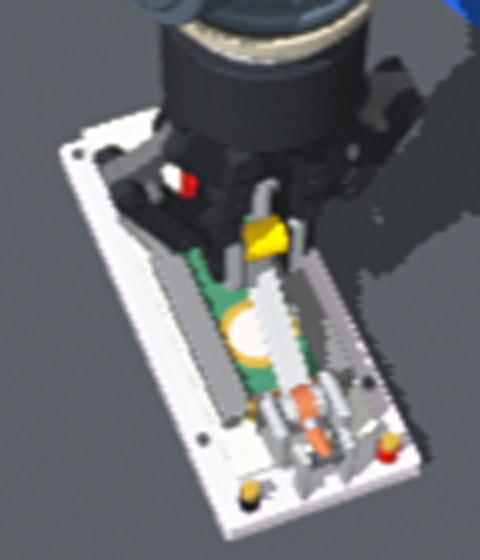

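The clip is about halfway down, the knob at (265,240) is held and the disc is in place below. I'll fit the true arc centre from the logged poses to keep the radial force small.

```bash
python3 - <<'E'
from h import *
from scipy.optimize import least_squares
a=np.radians(FY);R=np.array([[np.cos(a),np.sin(a)],[-np.sin(a),np.cos(a)]])
f=lambda p:[*(R@(np.array(p[:2])-FO)),p[2]]
L=[f(p) for p in([579.06,38.23,50.36],[590.4,35.,75.2],[612.4,29.1,94.5],[641.36,21.2,103.88])]
D=[[73.97,0,106.05],[47.39,0,100.36],[34.07,0,93.22],[22.37,0,83.09],[22.19,0,83.01]]
for P in(L,D):
    P=np.array(P);r=np.hypot(72,20)
    s=least_squares(lambda c:np.hypot(P[:,0]-c[0],P[:,2]-c[1])-r,[77,31]);print(s.x,s.fun.round(2))
    s=least_squares(lambda c:np.hypot(P[:,0]-c[0],P[:,2]-c[1])-c[2],[77,31,75]);print(s.x,s.fun.round(2))
    c=s.x; print("angles q",(np.arctan2(P[:,2]-c[1],c[0]-P[:,0])-np.arctan2(20,72)).round(3))
E
```

```text
[76.85363989 29.58735346] [-0.29  0.4  -0.05 -0.11]
[75.41329888 31.33851186 72.66972231] [-0.09  0.25 -0.23  0.08]
angles q [-0.006  0.374  0.788  1.225]
[76.22134224 31.39807365] [-0.04  0.02  0.1  -0.08 -0.01]
[75.64824377 32.6362119  73.42484164] [ 0.01 -0.04  0.05 -0.05  0.03]
angles q [1.277 0.905 0.698 0.487 0.485]
```

```bash
cat > dn.py <<'E'
import sys
from h import *
from bench import arm
s=arm.state();a=np.radians(FY);R=np.array([[np.cos(a),np.sin(a)],[-np.sin(a),np.cos(a)]])
x=(R@(s["eef_pos"][:2]-FO))[0];z=s["eef_pos"][2]
C=np.array([76.22,31.4]);r=74.74;a0=np.arctan2(20,72)
q0=np.arctan2(z-C[1],C[0]-x)-a0;print("q now",round(q0,3),"r",np.hypot(z-C[1],C[0]-x).round(2))
for q in np.arange(float(sys.argv[1]),float(sys.argv[2])-1e-6,-float(sys.argv[3])):
    p=[C[0]-r*np.cos(a0+q),C[1]+r*np.sin(a0+q)]
    print(round(q,3),round(-(p[0]-x)/10,3),round(-(p[1]-z)/10,3))
E
python3 dn.py .45 .15 .05
```

```text
q now 0.491 r 74.73
0.45 0.208 0.225
0.4 0.447 0.512
0.35 0.672 0.81
0.3 0.882 1.119
0.25 1.076 1.439
0.2 1.254 1.767
0.15 1.415 2.104
```

Request:
arm_command([
  [[0.19,0.01,0.24],0,1],
  [[0.43,0.01,0.52],0,1],
  [[0.65,0.01,0.82],0,1],
  [[0.87,0.01,1.13],0,1],
  [[1.06,0.01,1.45],0,1],
  [[1.15,0.01,1.61],0,1],
])

```text
time: 25.4
eef_pos: [583.0, 37.4, 66.5]
tcp_rot: [-180.0, 0.1, 164.7]
contact_force: [-1.2, -4.4, 3.2]
width: 18.8
```

```bash
python3 st.py; python3 dn.py .2 .08 .02
```

```text
t 25.4 fix xyz [ 9.45 -0.25] 66.52 yaw [-1.7999e+02  5.0000e-02  1.6466e+02] F fix [ 0.  -4.6] 3.2 M [-0.75 -0.35  0.04] w 18.8
q now 0.213 r 75.45
0.2 -0.017 0.121
0.18 0.05 0.255
0.16 0.114 0.39
0.14 0.175 0.527
0.12 0.233 0.664
0.1 0.289 0.803
0.08 0.341 0.943
```

Request:
arm_command([
  [[0.05,0,0.09],0,1],
  [[0.09,0,0.18],0,1],
  [[0.13,0,0.27],0,1],
  [[0.16,0,0.36],0,1],
  [[0.16,0,0.36],0,1],
])

```text
time: 25.9
eef_pos: [581.1, 37.9, 62.8]
tcp_rot: [-180.0, -0.0, 164.7]
contact_force: [-2.5, -5.0, 6.1]
width: 19.2
```

```bash
python3 st.py; python3 dn.py .2 .08 .04;python3 - <<'E'
from h import *
from bench import arm,get_image
s=get_image("scene")[0]
cv2.imwrite("pics/v15.png",cv2.resize(s[190:310,270:390,::-1],None,fx=4.8,fy=4.8,interpolation=cv2.INTER_CUBIC))
E
```

```text
t 25.9 fix xyz [ 7.47 -0.27] 62.83 yaw [-1.7998e+02 -2.0000e-02  1.6466e+02] F fix [-1.1 -5.5] 6.1 M [-0.87 -0.12 -0.03] w 19.2
q now 0.158 r 75.6
0.2 -0.215 -0.248
0.16 -0.085 0.021
0.12 0.035 0.295
0.08 0.143 0.574
```

View pics/v15.png

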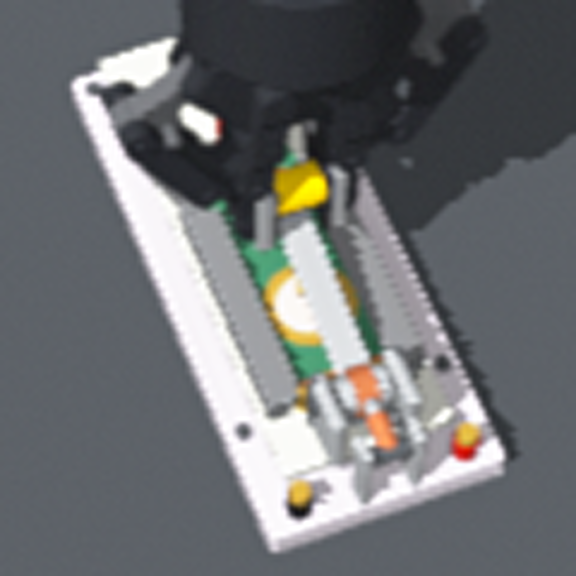

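The clip is nearly down: knob at (303,187), its shadow on the disc at (310,300). Creeping from here.

Request:
arm_command([
  [[0.02,0,0.06],0,1],
  [[0.04,0,0.12],0,1],
  [[0.06,0,0.18],0,1],
  [[0.06,0,0.18],0,1],
])

```text
time: 26.35
eef_pos: [580.3, 38.1, 60.9]
tcp_rot: [-180.0, -0.1, 164.7]
contact_force: [-3.6, -4.0, 3.5]
width: 18.8
```

```bash
python3 st.py
```

```text
t 26.35 fix xyz [ 6.63 -0.23] 60.9 yaw [-1.7998e+02 -5.0000e-02  1.6467e+02] F fix [-2.4 -4.8] 3.5 M [-0.73  0.02  0.07] w 18.8
```

Request:
arm_command([
  [[0.015,0,0.05],0,1],
  [[0.025,0,0.08],0,1],
  [[0.025,0,0.08],0,1],
])

```text
time: 26.65
eef_pos: [580.0, 38.1, 60.1]
tcp_rot: [-180.0, -0.1, 164.7]
contact_force: [-3.4, -4.1, 4.1]
width: 18.6
```

Request:
arm_command([
  [[0.01,0,0.03],0,1],
  [[0.02,0,0.06],0,1],
  [[0.02,0,0.06],0,1],
])

```text
time: 26.95
eef_pos: [579.8, 38.2, 59.5]
tcp_rot: [-180.0, -0.1, 164.7]
contact_force: [-3.6, -3.9, 4.9]
width: 18.6
```

```bash
python3 st.py
```

```text
t 26.95 fix xyz [ 6.07 -0.28] 59.5 yaw [-1.7997e+02 -7.0000e-02  1.6466e+02] F fix [-2.4 -4.7] 4.9 M [-0.75  0.09  0.06] w 18.6
```

Request:
arm_command([
  [[0.01,0,0.03],0,1],
  [[0.02,0,0.05],0,1],
  [[0.02,0,0.05],0,1],
])

```text
time: 27.25
eef_pos: [579.6, 38.3, 59.0]
tcp_rot: [-180.0, -0.1, 164.7]
contact_force: [-3.3, -3.7, 3.3]
width: 18.8
```

Request:
arm_command([
  [[0.01,0,0.03],0,1],
  [[0.02,0,0.05],0,1],
  [[0.02,0,0.05],0,1],
])

```text
time: 27.55
eef_pos: [579.4, 38.4, 58.4]
tcp_rot: [-180.0, -0.1, 164.7]
contact_force: [-3.7, -4.9, 4.4]
width: 18.9
```

Request:
arm_command([
  [[0.005,0,0.02],0,1],
  [[0.01,0,0.04],0,1],
  [[0.01,0,0.04],0,1],
])

```text
time: 27.85
eef_pos: [579.3, 38.4, 58.1]
tcp_rot: [-180.0, -0.1, 164.7]
contact_force: [-4.8, -3.5, 4.0]
width: 18.6
```

Request:
arm_command([
  [[0.005,0,0.02],0,1],
  [[0.01,0,0.04],0,1],
  [[0.01,0,0.04],0,1],
])

```text
time: 28.15
eef_pos: [579.1, 38.4, 57.6]
tcp_rot: [-180.0, -0.1, 164.7]
contact_force: [-3.4, -4.9, 4.4]
width: 19.0
```

```bash
python3 st.py;python3 - <<'E'
from h import *
from bench import arm,get_image
s=get_image("scene")[0]
cv2.imwrite("pics/v16.png",cv2.resize(s[210:290,300:370,::-1],None,fx=7,fy=7,interpolation=cv2.INTER_CUBIC))
E
```

```text
t 28.15 fix xyz [ 5.38 -0.27] 57.65 yaw [-1.7997e+02 -9.0000e-02  1.6465e+02] F fix [-2.  -5.6] 4.4 M [-0.7   0.15 -0.02] w 19.0
```

View pics/v16.png

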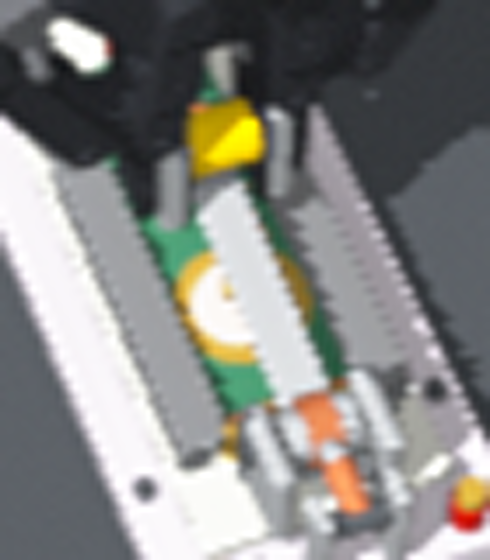

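The brass tip at (228,290) is just above or on the ceramic, with no force step yet. Continuing in 0.4 mm steps.

Request:
arm_command([
  [[0.005,0,0.02],0,1],
  [[0.01,0,0.04],0,1],
  [[0.01,0,0.04],0,1],
])

```text
time: 28.5
eef_pos: [578.9, 38.4, 57.3]
tcp_rot: [-180.0, -0.1, 164.7]
contact_force: [-4.8, -3.7, 3.9]
width: 18.6
```

Request:
arm_command([
  [[0.005,0,0.02],0,1],
  [[0.01,0,0.04],0,1],
  [[0.01,0,0.04],0,1],
])

```text
time: 28.8
eef_pos: [578.8, 38.5, 56.8]
tcp_rot: [-180.0, -0.1, 164.7]
contact_force: [-4.8, -3.9, 4.8]
width: 18.4
```

Request:
arm_command([
  [[0.005,0,0.02],0,1],
  [[0.01,0,0.04],0,1],
  [[0.01,0,0.04],0,1],
])

```text
time: 29.1
eef_pos: [578.7, 38.5, 56.4]
tcp_rot: [-180.0, -0.1, 164.7]
contact_force: [-4.1, -3.4, 4.5]
width: 18.5
```

Request:
arm_command([
  [[0.005,0,0.02],0,1],
  [[0.01,0,0.04],0,1],
  [[0.01,0,0.04],0,1],
])

```text
time: 29.4
eef_pos: [578.5, 38.6, 56.0]
tcp_rot: [-180.0, -0.1, 164.7]
contact_force: [-5.2, -3.8, 4.4]
width: 18.9
```

```bash
python3 st.py
```

```text
t 29.4 fix xyz [ 4.77 -0.29] 56.0 yaw [-1.7997e+02 -1.1000e-01  1.6465e+02] F fix [-4.  -5.1] 4.4 M [-0.7   0.26 -0.09] w 18.9
```

Request:
arm_command([
  [[0.02,0,0.02],0,1],
  [[0.03,0,0.04],0,1],
  [[0.03,0,0.04],0,1],
])

```text
time: 29.7
eef_pos: [578.5, 38.6, 55.6]
tcp_rot: [-180.0, -0.1, 164.7]
contact_force: [-3.6, -4.7, 3.3]
width: 18.6
```

Request:
arm_command([
  [[0.01,0,0.02],0,1],
  [[0.02,0,0.04],0,1],
  [[0.02,0,0.04],0,1],
])

```text
time: 30.0
eef_pos: [578.3, 38.6, 55.2]
tcp_rot: [-180.0, -0.1, 164.7]
contact_force: [-2.5, -3.3, 2.4]
width: 18.8
```

```bash
python3 st.py;python3 - <<'E'
from h import *
from bench import arm,get_image
s,d=get_image("scene");W=cloud("scene",d);H=hsv(s)
y=(H[...,0]>22)&(H[...,0]<33)&(H[...,1]>170)&(H[...,2]>120);k,c,st=largest(y,(315,215,345,245));print(c,st,W[k>0].mean(0),np.percentile(W[k>0][:,2],[10,50,90]))
a=np.radians(FY);R=np.array([[np.cos(a),np.sin(a)],[-np.sin(a),np.cos(a)]])
cv2.imwrite("pics/v17.png",cv2.resize(s[210:290,300:370,::-1],None,fx=7,fy=7,interpolation=cv2.INTER_CUBIC))
E
```

```text
t 30.0 fix xyz [ 4.55 -0.3 ] 55.18 yaw [-1.7997e+02 -8.0000e-02  1.6465e+02] F fix [-1.6 -3.8] 2.4 M [-0.79 -0.    0.01] w 18.8
[331.31818182 229.56818182] [327 225  11  11  88] [584.3288351   38.48934266  76.63463656] [72.41520105 77.34278031 79.98893693]
```

View pics/v17.png

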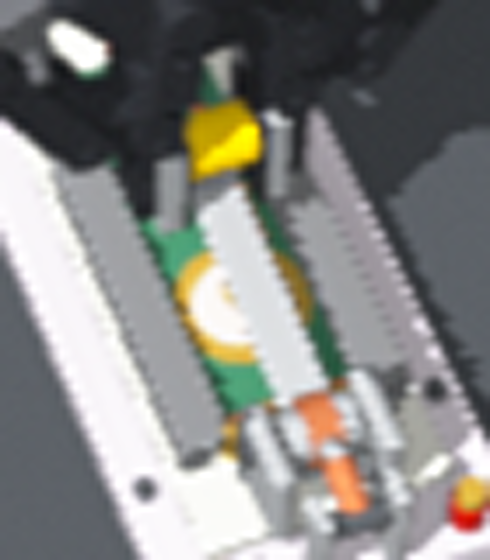

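I can't tell from the force whether the tip already touches, so I'll measure the clip's angle from the depth of its arm, against the shut picture.

```bash
cat > ang.py <<'E'
from h import *
a=np.radians(FY);R=np.array([[np.cos(a),np.sin(a)],[-np.sin(a),np.cos(a)]])
def slope(n,d,v=True):
    W=cloud(n,d);X=(W[...,:2]-FO)@R.T
    m=(d>0)&(abs(X[...,1])<5)&(X[...,0]>18)&(X[...,0]<58)&(W[...,2]>33)&(W[...,2]<75)
    x=X[...,0][m];z=W[...,2][m]
    for _ in range(6):
        p=np.polyfit(x,z,1);r=z-np.polyval(p,x);k=abs(r)<max(1.5,1.5*np.median(abs(r)));x,z=x[k],z[k]
    b=[(round(c),round(float(np.median(z[abs(x-c)<4])),1)) for c in range(22,58,8) if (abs(x-c)<4).sum()>3]
    return len(x),np.arctan(p[0]).round(3),np.polyval(p,30).round(1),b
E
python3 - <<'E'
from ang import *
from bench import get_image
print("shut",slope("scene",np.load("scene0.npz")["d"]))
print("shut top",slope("top",np.load("top0.npz")["d"]))
s,d=get_image("scene");np.savez("scene17.npz",p=s,d=d);print("now",slope("scene",d))
E
```

```text
shut (80, np.float64(0.017), np.float64(45.4), [(22, 45.2), (30, 45.3), (38, 45.6), (46, 45.3), (54, 45.5)])
shut top (50, np.float64(-0.007), np.float64(44.4), [(22, 44.5), (30, 44.0), (38, 44.5), (46, 44.9), (54, 44.1)])
now (80, np.float64(-0.106), np.float64(50.4), [(22, 51.3), (30, 50.1), (38, 49.9), (46, 48.7), (54, 48.0)])
```

Request:
arm_command([
  [[0.015,0,0.02],0,1],
  [[0.02,0,0.05],0,1],
  [[0.03,0,0.08],0,1],
  [[0.03,0,0.08],0,1],
])

```text
time: 30.5
eef_pos: [578.1, 38.7, 54.6]
tcp_rot: [-180.0, -0.1, 164.7]
contact_force: [-4.0, -4.9, 6.3]
width: 18.8
```

```bash
python3 st.py; python3 - <<'E'
from ang import *
from bench import get_image
for i in range(3):
    s,d=get_image("scene");print("now",slope("scene",d))
E
python3 st.py
```

```text
t 30.5 fix xyz [ 4.36 -0.28] 54.64 yaw [-1.7998e+02 -6.0000e-02  1.6465e+02] F fix [-2.6 -5.8] 6.3 M [-0.85  0.16 -0.04] w 18.8
now (76, np.float64(-0.096), np.float64(50.6), [(22, 51.3), (30, 50.7), (38, 50.2), (46, 48.8), (54, 48.3)])
now (84, np.float64(-0.081), np.float64(50.1), [(22, 50.7), (30, 50.2), (38, 49.1), (46, 48.8), (54, 48.5)])
now (81, np.float64(-0.082), np.float64(50.2), [(22, 51.1), (30, 50.0), (38, 49.8), (46, 48.3), (54, 48.3)])
t 30.65 fix xyz [ 4.33 -0.26] 54.64 yaw [-1.7998e+02 -6.0000e-02  1.6465e+02] F fix [-3. -5.] 5.4 M [-0.77  0.15 -0.02] w 18.5
```

Request:
arm_command([
  [[0.01,0,0.02],0,1],
  [[0.01,0,0.03],0,1],
  [[0.01,0,0.03],0,1],
  [[0.01,0,0.03],0,1],
])

```text
time: 31.05
eef_pos: [578.1, 38.7, 54.5]
tcp_rot: [-180.0, -0.1, 164.7]
contact_force: [-4.8, -4.7, 7.9]
width: 18.9
```

```bash
python3 st.py
```

```text
t 31.05 fix xyz [ 4.33 -0.24] 54.53 yaw [-1.7998e+02 -5.0000e-02  1.6466e+02] F fix [-3.4 -5.8] 7.9 M [-0.85  0.19 -0.03] w 18.9
```

The tip is on the disc: z moved only 0.1 mm for 0.3 mm commanded, while the force rose by about 2 N. Easing slightly and opening.

Request:
arm_command([
  [[0,0,-0.03],0,1],
  [[0,0,-0.03],0,0.77],
  [[0,0,-0.03],0,0.7],
  [[0,0,-0.03],0,0.6],
  [[0,0,-0.03],0,0.5],
  [[0,0,-0.03],0,0.5],
])

```text
time: 31.65
eef_pos: [578.5, 39.0, 54.5]
tcp_rot: [180.0, -0.0, 164.7]
contact_force: [-0.6, -0.4, 0.3]
width: 42.5
```

```bash
python3 st.py; python3 - <<'E'
from ang import *
from bench import get_image
for i in range(2):
    s,d=get_image("scene");print("now",slope("scene",d))
E
```

```text
t 31.65 fix xyz [4.58 0.12] 54.55 yaw [ 1.7999e+02 -1.0000e-02  1.6466e+02] F fix [-0.5 -0.5] 0.3 M [-0.04 -0.06 -0.02] w 42.5
now (82, np.float64(-0.107), np.float64(50.2), [(22, 50.9), (30, 50.2), (38, 49.2), (46, 48.8), (54, 47.5)])
now (82, np.float64(-0.082), np.float64(49.5), [(22, 50.2), (30, 49.4), (38, 48.8), (46, 48.7), (54, 47.2)])
```

The clip's angle is unchanged after release, about 0.11 rad. Rising straight up and backing off.

Request:
arm_command([
  [[0,0,-2],0,0.5],
  [[0,0,-5],0,0.5],
  [[0,0,-9],0,0.5],
  [[0,0,-13],0,0.5],
  [[0,0,-17],0,0.5],
  [[4,0,-19],0,0.5],
  [[8,0,-19],0,0.5],
  [[12,0,-19],0,0.5],
])

```text
time: 32.55
eef_pos: [461.4, 70.8, 245.1]
tcp_rot: [180.0, 0.1, 164.6]
contact_force: [0.8, 0.5, -0.4]
width: 42.9
```

Request:
arm_command([
  [[4,0,0],0,0.5],
  [[7,3,0],0,0.5],
  [[7,8,0],0,0.5],
  [[7,12,0],0,0.5],
  [[7,12,0],0,0.5],
  [[7,12,0],0,0.5],
])

```text
time: 33.15
eef_pos: [426.7, 205.2, 244.4]
tcp_rot: [-180.0, -0.0, 164.8]
contact_force: [-0.3, -0.6, -0.4]
width: 42.7
```

```bash
python3 st.py; python3 - <<'E'
from ang import *
from bench import arm,get_image
t,dt=get_image("top");s,d=get_image("scene");print("now",slope("scene",d),slope("top",dt))
cv2.imwrite("pics/top9.png",t[:,:,::-1]);cv2.imwrite("pics/scene9.png",s[:,:,::-1])
a=cv2.resize(t[180:310,265:350,::-1],None,fx=4.4,fy=4.4,interpolation=cv2.INTER_CUBIC)
b=cv2.resize(s[180:310,280:380,::-1],None,fx=4,fy=4,interpolation=cv2.INTER_CUBIC)
im=np.zeros((580,800,3),np.uint8);im[:a.shape[0],:a.shape[1]]=a;im[:b.shape[0],390:390+b.shape[1]]=b;cv2.imwrite("pics/v18.png",im)
E
```

```text
t 33.15 fix xyz [-185.63  120.41] 244.36 yaw [-1.7998e+02 -3.0000e-02  1.6475e+02] F fix [-0.2 -0.6] -0.4 M [-0.02  0.02  0.02] w 42.7
now (79, np.float64(-0.056), np.float64(49.9), [(22, 50.4), (30, 50.1), (38, 49.1), (46, 49.5), (54, 48.7)]) (46, np.float64(-0.091), np.float64(49.3), [(22, 49.9), (30, 49.6), (38, 48.7), (46, 47.1), (54, 47.4)])
```

View pics/v18.png

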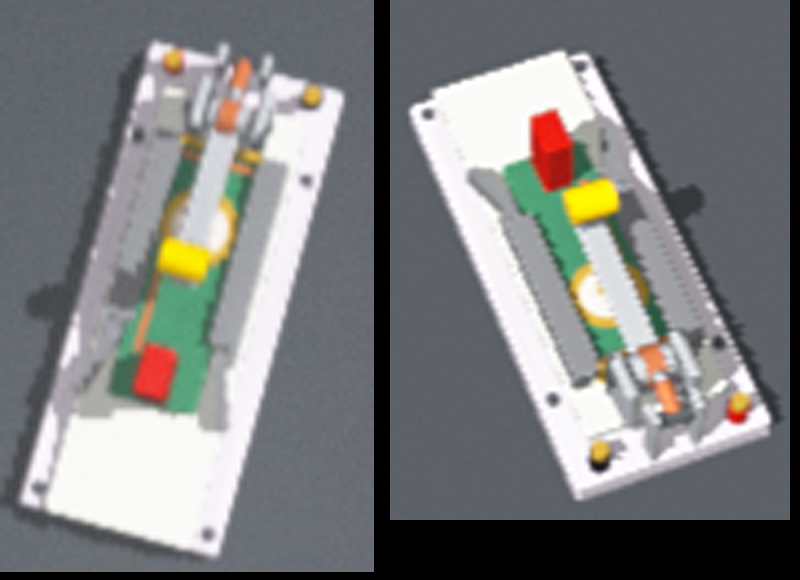

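View pics/scene9.png

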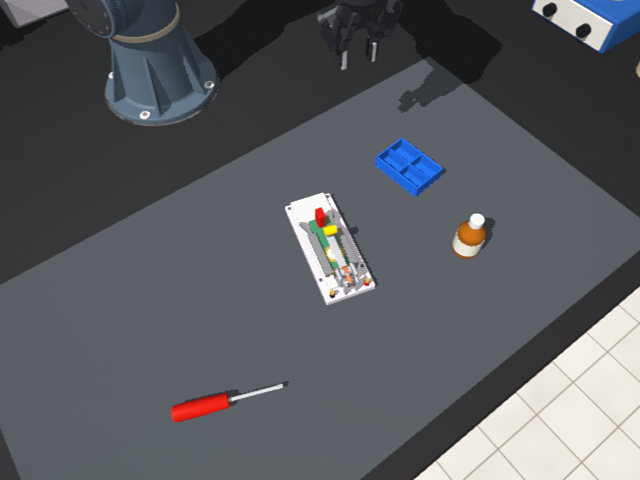

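The crops show the carrier under the lips at the bar, the clip down with its tip at (600,290) on the ceramic, and the bystanders where they were. Last check before handing in: has the carrier moved since the push?

```bash
python3 - <<'E'
from h import *
for n in("scene8","scene9"):
    p=cv2.imread(f"pics/{n}.png")[:,:,::-1].copy();H=hsv(p)
    k,c,s=largest(((H[...,0]<6)|(H[...,0]>174))&(H[...,1]>180)&(H[...,2]>120),(300,195,335,235));print(n,"pull",c.round(2),s[4])
a=cv2.imread("pics/scene8.png");b=cv2.imread("pics/scene9.png")
r,_=cv2.phaseCorrelate(np.float32(a[205:222,305:330,1]),np.float32(b[205:222,305:330,1]));print(r)
E
python3 -c "
from bench import job
print(job.finish_job())"
```

```text
scene8 pull [319.91 217.42] 143
scene9 pull [319.91 217.42] 143
(0.44741914217223133, 0.01308783899961341)
the job is handed in; nothing more can be done
None
```

The piezo sample is loaded. The carrier is home against the brass bar, the clip's contact rests on the ceramic, and the arm is clear of everything. I handed the job in at about 33 s.

- **Clip up:** I gripped the knob by its ends and took it up along its arc to about 1.2 rad before letting go. The pictures afterwards showed it staying up by itself.
- **Carrier in:** I slid it along the bed under the lips with no side force to speak of. It was pushed home with about 8–10 N until it stopped.
- **One slip:** while first letting go of the carrier I pulled back about 0.7 mm by mistake. I regripped and met resistance at once, so it had not moved. I pushed again to 8.8 N and released.
- **Clip down:** I lowered it by hand all the way until the contact touched the disc. Vertical force at the gripper was about 8 N at touch-down and peaked at about 15 N on the way down, from a slightly wrong arc. The clip did not drop when released.

**Last checks**
- The pull's image position was the same before and after the clip was lowered. A finer image-correlation check gave a 0.4-pixel sideways shift; I take that as the clip entering the picture, but did not follow it up.
- The clip's angle from depth is roughly 0.1 rad, as expected on a loaded carrier. Single readings ran from about 0.07 to 0.12.
- Tool force was about zero, and the tray, bottle and screwdriver looked unmoved.

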